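# Close the sample chamber: wing screws crosswise

## Task

Close the sample chamber by tightening its four wing screws (clockwise) crosswise in two rounds, so the sprung lid goes down level: in the first round give each screw about an eighth of a turn, one and then the one diagonally opposite, then the other two; in the second round, in the same order, turn each until you feel the lid come down firmly on the rim. Firm, but stop as soon as it is: overtightening cracks the window. Do not press on the lid, and leave the other things on the bench alone.

Things in the scene. Friction and masses are not known exactly. Their poses are not given: they have to be found in the camera images.
- chamber: Aluminium sample chamber fixed to the bench, 150 x 150 mm, top face 55 mm above the bench (foot plate 172 x 172 x 6 mm). Origin: centre of its underside; z up, x and y along its sides. The four wing screws stand at (+-50, +-50) mm in this frame.
- lid: Loose square steel lid, 150 x 150 x 8 mm, with a glass window in the middle (52 mm) kept in place by a guide lug at the middle of each side. Origin: centre of its underside, z up. It floats on four springs (0.4 N/mm each) with its underside 66 mm above the bench, 3.2 to 6.5 mm (it differs and must be felt) above the chamber's square rubber rim, on which it must seat.
- wing1 (a joint): Turn of wing screw 1, at the +x +y corner of the chamber's frame, rad; grows as it is turned clockwise seen from above, which tightens it and moves it down 4 mm per rad. Starts anywhere from 0 to 0.2 (loose); its flange meets the floating lid at about 0.3; the lid is down on the rim somewhere from 1.1 to 1.95, and from there the clamping force climbs steeply: some 20 N per 0.1 rad.
- wing1_grip (a point): Centre of the wing of screw 1: a plain upright bar 30 mm long (along this point's x), 9 mm thick (y), 24 mm tall (z), to be pinched across its 9 mm from above. It is 29 mm above the underside of the screw's flange (32 mm disc, 4 mm thick); an 11 mm neck joins the two. It turns and sinks with the screw. Screws 1 and 3 are opposite, as are 2 and 4.
- thread1: The non-turning axis of wing screw 1, which carries it up and down (same centre line; origin at the underside of the screw's flange). The screw resists turning with about 0.05 N m running free, and once the lid is down with some 0.15 N m more for each 40 N of clamping when held still, about 0.3 N m while turning; about 30 N is firm.
- wing2 (a joint): Turn of wing screw 2, at the -x +y corner of the chamber's frame, rad; grows as it is turned clockwise seen from above, which tightens it and moves it down 4 mm per rad. Starts anywhere from 0 to 0.2 (loose); its flange meets the floating lid at about 0.3; the lid is down on the rim somewhere from 1.1 to 1.95, and from there the clamping force climbs steeply: some 20 N per 0.1 rad.
- wing2_grip (a point): Centre of the wing of screw 2: a plain upright bar 30 mm long (along this point's x), 9 mm thick (y), 24 mm tall (z), to be pinched across its 9 mm from above. It is 29 mm above the underside of the screw's flange (32 mm disc, 4 mm thick); an 11 mm neck joins the two. It turns and sinks with the screw. Screws 1 and 3 are opposite, as are 2 and 4.
- thread2: The non-turning axis of wing screw 2, which carries it up and down (same centre line; origin at the underside of the screw's flange). The screw resists turning with about 0.05 N m running free, and once the lid is down with some 0.15 N m more for each 40 N of clamping when held still, about 0.3 N m while turning; about 30 N is firm.
- wing3 (a joint): Turn of wing screw 3, at the -x -y corner of the chamber's frame, rad; grows as it is turned clockwise seen from above, which tightens it and moves it down 4 mm per rad. Starts anywhere from 0 to 0.2 (loose); its flange meets the floating lid at about 0.3; the lid is down on the rim somewhere from 1.1 to 1.95, and from there the clamping force climbs steeply: some 20 N per 0.1 rad.
- wing3_grip (a point): Centre of the wing of screw 3: a plain upright bar 30 mm long (along this point's x), 9 mm thick (y), 24 mm tall (z), to be pinched across its 9 mm from above. It is 29 mm above the underside of the screw's flange (32 mm disc, 4 mm thick); an 11 mm neck joins the two. It turns and sinks with the screw. Screws 1 and 3 are opposite, as are 2 and 4.
- thread3: The non-turning axis of wing screw 3, which carries it up and down (same centre line; origin at the underside of the screw's flange). The screw resists turning with about 0.05 N m running free, and once the lid is down with some 0.15 N m more for each 40 N of clamping when held still, about 0.3 N m while turning; about 30 N is firm.
- wing4 (a joint): Turn of wing screw 4, at the +x -y corner of the chamber's frame, rad; grows as it is turned clockwise seen from above, which tightens it and moves it down 4 mm per rad. Starts anywhere from 0 to 0.2 (loose); its flange meets the floating lid at about 0.3; the lid is down on the rim somewhere from 1.1 to 1.95, and from there the clamping force climbs steeply: some 20 N per 0.1 rad.
- wing4_grip (a point): Centre of the wing of screw 4: a plain upright bar 30 mm long (along this point's x), 9 mm thick (y), 24 mm tall (z), to be pinched across its 9 mm from above. It is 29 mm above the underside of the screw's flange (32 mm disc, 4 mm thick); an 11 mm neck joins the two. It turns and sinks with the screw. Screws 1 and 3 are opposite, as are 2 and 4.
- thread4: The non-turning axis of wing screw 4, which carries it up and down (same centre line; origin at the underside of the screw's flange). The screw resists turning with about 0.05 N m running free, and once the lid is down with some 0.15 N m more for each 40 N of clamping when held still, about 0.3 N m while turning; about 30 N is firm.
- amber_bottle: Amber glass bottle with a cap, 84 mm across, 190 mm tall, standing on the bench. Bystander: leave it alone. Origin: centre of its underside.
- black_tub: Open black plastic tub, 100 x 100 x 80 mm, on the bench. Bystander: leave it alone. Origin: centre of its underside.
- specimen_cup: White plastic cup, 60 mm across, 60 mm tall, on the bench. Bystander: leave it alone. Origin: centre of its underside.
- timer: Flat white plastic timer, 60 x 85 x 22 mm, on the bench. Bystander: leave it alone. Origin: centre of its underside.
- vial: Small glass vial with a cap, 22 mm across, 45 mm tall, standing close beside the chamber. Bystander: leave it alone. Origin: centre of its underside.
- screwdriver: 150 mm screwdriver lying on the bench near the chamber; not needed. Bystander: leave it alone. Origin: middle of the tool.
- spare_cap: Black plastic screw cap, 32 mm across, 18 mm tall, on the bench close beside the chamber. Bystander: leave it alone. Origin: centre of its underside.

How it is judged:
By the outcome, as a careful person would: the job done as asked, in the order asked, and still so for the second after the job is handed in, with the robot touching nothing.
It also fails if it takes over 72 s, if anything falls off the work surface, if the arm or the gripper's body presses on something with over 40 N, if the wrist force passes 120 N, or if a joint passes its speed limit or range.

## Robot

A 6-joint arm with a two-finger parallel gripper is mounted at the origin on the work surface. World frame = base frame: x ahead of the robot, y to its left, z up, the work surface at z = 0. Lengths are in mm, angles in rad, forces in N, time in s.
With the tool pointing down it reaches from about 375 to 750 mm from the base axis. Payload 9 kg.
Tool frame: the origin (TCP) lies at the centre of the arm's flange, where the gripper is bolted on; the fingertips stand 173 mm ahead of it and the grasp point (between the pads) lies 155 mm ahead of it; x points along the fingers, z is the direction in which the jaws open and shut, and the axes are right-handed (so a half turn about x gives the same grasp; the last joint's range is limited). The gripper opens to 85 mm and grips with 20 to 120 N. Pads are 22 mm wide; open, the fingers measure 114 mm over their backs; the gripper's body (76 mm by 85 mm) begins 54 mm behind the grasp point. The pads swing forward as they close: fully open they stand 13 mm farther back than shut.
Start: joints at [1.065, 0.104, 0.097, 1.564, 0, 1.353], TCP at [170.302, 575.338, 404.731] pointing down, gripper open.
Joint ranges: [-2.99, 2.99], [-0.84, 1.86], [-1.1, 1.16], [-1.84, 2.11], [-1.51, 1.56], [-3.14, 3.14]. Speed limits (rad/s): [2.22, 2.22, 2.57, 3.14, 3.14, 3.14].

## Interface

Orientations are given as a 3x3 rotation matrix whose columns are the frame's x, y, z axes.
In Python, from workcell import env, imaging, hand_in gives the robot as it stands. The module is installed in compiled form; this text tells all that it offers.
- The arm moves only by the tool move_arm, never from a script. Its argument "motion" is a list of rows, each a list of 3 entries, a list of its own where there are three numbers: the shift along the tool's x, y, z in m, then the turn, a rotation vector about the tool's x, y, z in rad, then the opening, from 0 (shut) to 1 (fully open). In form: [[[x, y, z], [wx, wy, wz], claw], ...]. A call has 1 to 8 rows; each row shifts and turns the commanded pose from where the row before left it, along the tool's axes as they then stand; what a row does not reach is not made up. A row lasts 1/12 s, in which the tool goes at most 41.7 mm and 7.16 degrees, less where a joint would pass 70% of its speed; a pose out of reach is approached as far as the arm can. A call with a gripper value outside its range is refused whole. The fingers move at their own pace and stop on an object; the grip force is fixed at half the most. Time passes only in rows, so rows that do not move let the fingers close. It gives the time, the measured TCP pose, the force and the opening at its end, in the units of the state.
- env.get_state(): the state, without advancing time (a new reading comes with each control period).
- imaging.camera(name): name is "scene" or "top" or "wrist"; returns (picture, depth): 480x640x3 uint8, red, green, blue; 480x640 float32, mm along the optical axis (not along the pixel's ray), 0 where there is no reading.
- imaging.get_calibration(name): a dict with "mtx" (3x3 intrinsics, pixels), "k1" (the pictures are not rectified: a ray, as slopes to the right and down, at radius r is drawn at 1 + k1 r^2 times it, then the intrinsics apply), "position" and "orientation" of the camera in the world. Camera axes: x right, y up, looking along -z (the intrinsics and any distortion apply to the point x, -y, -z); pixel columns grow to the right and rows downward; lengths in mm; the calibration is good to about 2 mm. A picture is of the moment at which its call begins: read the wrist's pose just before it. get_calibration takes no time and is no camera call; for the wrist camera it gives the pose at the moment of the call.
- hand_in(): hands the job in, once; it reports no verdict.
The state is a dict: "clock": time; "joint_positions": joint angles; "dq": joint speeds; "joint_efforts": joint torques, N m; "ee_pos": TCP position; "tool_rot": TCP orientation; "contact_force": force on the tool from outside, world axes, zero at the start; "ft_torque": the same for the moment, N m; "width": finger opening in mm.
Only numpy, scipy, OpenCV 4.12 (cv2) and the standard library are available. Lean on these libraries where they do the work, as an engineer would, in place of code of your own. Each camera call takes 0.05 s, during which the arm holds its last target. There are 200 camera calls.

## Working session

There is one attempt and no reset: what is moved stays moved. The work goes in short steps, Python scripts to look and compute and a tool call to move; the robot and the scene stay as the last step left them, time stands still between calls to the robot, and variables do not carry over. Pictures are saved under pics/ and viewed, about 8 in all and at most 12, crops included, and the job is handed in when it is done.

Besides the shell and the picture viewer there is one more tool, called after ">>>" by a JSON object that holds its "op" and its "data", one argument or row to a line. move_arm: Moves the arm, as the interface text tells. Its arguments: {"type":"object","properties":{"motion":{"type":"array"}},"required":["motion"]}

```bash
mkdir -p pics; cat > h.py <<'E'
import numpy as np, cv2
from workcell import env, imaging
def cam(n,save=None):
    c=imaging.get_calibration(n); im,d=imaging.camera(n)
    if save: cv2.imwrite('pics/'+save,im[:,:,::-1])
    return c,im,d
def ray(c,u,v):
    K=np.array(c['mtx']); p=np.array([(u-K[0,2])/K[0,0],(v-K[1,2])/K[1,1]])
    q=p.copy()
    for _ in range(20): q=p/(1+c['k1']*(q@q))
    d=np.array(c['orientation'])@np.array([q[0],-q[1],-1.]); return np.array(c['position']),d
def onz(c,u,v,z):
    o,d=ray(c,u,v); return o+d*(z-o[2])/d[2]
E
python3 - <<'E'
from h import *
for n in ('top','scene'):
    c,im,d=cam(n,n+'1.png'); print(n,np.round(c['mtx'],1).tolist(),c['k1'],np.round(c['position'],1),np.round(c['orientation'],3).tolist())
s=env.get_state(); print({k:np.round(v,3).tolist() for k,v in s.items()})
E
```

```text
top [[609.6, 0.0, 325.4], [0.0, 609.6, 240.9], [0.0, 0.0, 1.0]] -0.09863040327583004 [ 310.     4.5 1321.2] [[-0.101, 0.971, -0.217], [-0.995, -0.1, 0.016], [-0.006, 0.217, 0.976]]
scene [[555.6, 0.0, 323.6], [0.0, 555.6, 245.6], [0.0, 0.0, 1.0]] 0.03815973391650415 [1132.2  518.3 1066.3] [[-0.707, -0.551, 0.443], [0.707, -0.558, 0.434], [0.008, 0.621, 0.784]]
{'clock': 0.1, 'joint_positions': [1.065, 0.105, 0.097, 1.564, 0.0, 1.353], 'dq': [-0.001, -0.003, 0.004, -0.001, -0.002, -0.0], 'joint_efforts': [0.007, -55.82, 50.472, 0.013, -0.0, 0.0], 'ee_pos': [170.264, 575.23, 404.005], 'tool_rot': [[-0.001, -0.959, 0.284], [-0.001, 0.284, 0.959], [-1.0, 0.0, -0.001]], 'contact_force': [-0.612, 0.074, 0.277], 'ft_torque': [-0.008, -0.031, 0.047], 'width': 85.424}
```

View pics/top1.png

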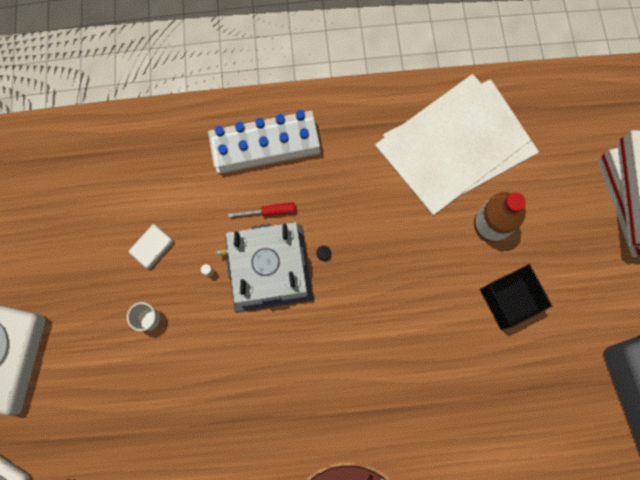

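View pics/scene1.png

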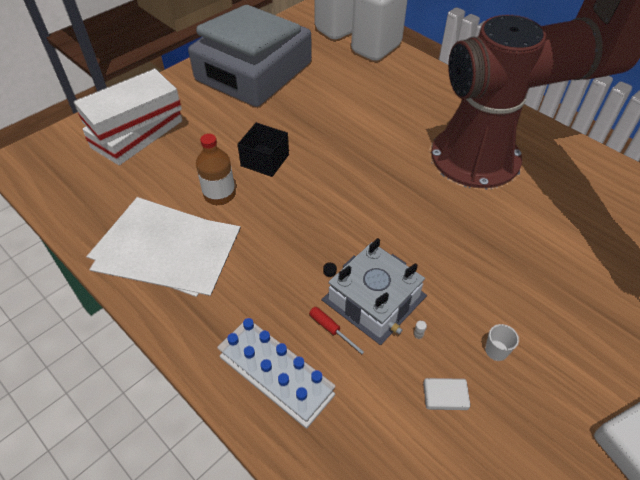

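The top view shows the chamber at about (267,264), with black wings near (239,239), (287,232), (244,287) and (293,280). The vial is at (208,271), the spare cap at (323,254) and the screwdriver at (265,211). The scene view agrees, with the window at (377,279). Next I'll localise the wings from the top view.

```bash
python3 - <<'E'
from h import *
c,im,d=cam('top'); c2,im2,d2=cam('scene')
for u,v in [(239,239),(287,232),(244,287),(293,280)]:
    g=im[v-14:v+15,u-14:u+15].max(2); m=(g<70).astype(np.uint8)
    n,l,st,ce=cv2.connectedComponentsWithStats(m)
    for i in range(1,n):
        if st[i,4]>15: print((u,v),st[i].tolist(),np.round(onz(c,u-14+ce[i][0],v-14+ce[i][1],104),1))
# window centre by two views
print('win',onz(c,265.5,262,74),onz(c2,377,279,74))
for n,u,v in [('vial',208,270),('cap',323,254),('drv',262,212)]: print(n,onz(c,u,v,20))
E
```

```text
(239, 239) [10, 7, 6, 16, 73] [601.2 164.6 104. ]
(287, 232) [10, 7, 5, 15, 65] [606.5  65.4 104. ]
(287, 232) [26, 14, 3, 15, 35] [590.8  35.3 104. ]
(244, 287) [11, 7, 6, 15, 76] [501.8 159.  104. ]
(293, 280) [25, 0, 4, 29, 70] [511.4  30.9 104. ]
(293, 280) [11, 7, 6, 15, 61] [506.1  59.3 104. ]
win [554.5477971  112.73022332  74.        ] [554.09580121 116.01100807  74.        ]
vial [560.23551245 243.68524662  20.        ]
cap [569.98240265  -8.7052621   20.        ]
drv [678.14512669 116.1441988   20.        ]
```

>>> {"op": "move_arm", "data": {
  "motion": [
    [[0, -0.0312, -0.0209], [0, 0, 0], 1],
    [[0, -0.0312, -0.0209], [0, 0, 0], 1],
    [[0, -0.0312, -0.0209], [0, 0, 0], 1],
    [[0, -0.0312, -0.0209], [0, 0, 0], 1],
    [[0, -0.0312, -0.0209], [0, 0, 0], 1],
    [[0, -0.0312, -0.0209], [0, 0, 0], 1],
    [[0, -0.0312, -0.0209], [0, 0, 0], 1],
    [[0, -0.0312, -0.0209], [0, 0, 0], 1]
  ]
}}

```text
clock: 0.87
ee_pos: [362.9, 342.6, 404.7]
tool_rot: [[0.0, -0.959, 0.284], [0.0, 0.284, 0.959], [-1.0, -0.0, 0.0]]
contact_force: [0.9, 0.5, 0.7]
width: 85.2
```

>>> {"op": "move_arm", "data": {
  "motion": [
    [[0, -0.0312, -0.0209], [0, 0, 0], 1],
    [[0, -0.0312, -0.0209], [0, 0, 0], 1],
    [[0, -0.0312, -0.0209], [0, 0, 0], 0.6],
    [[0, -0.0312, -0.0209], [0, 0, 0], 0.6],
    [[0, -0.0312, -0.0209], [0, 0, 0], 0.6],
    [[0, 0, 0], [-0.1, 0, 0], 0.6],
    [[0, 0, 0], [-0.1, 0, 0], 0.6],
    [[0, 0, 0], [-0.088, 0, 0], 0.6]
  ]
}}

```text
clock: 1.53
ee_pos: [482.5, 198.8, 404.4]
tool_rot: [[-0.001, -1.0, -0.004], [0.0, -0.004, 1.0], [-1.0, 0.001, 0.0]]
contact_force: [-0.4, -0.4, 1.0]
width: 51.6
```

```bash
python3 - <<'E'
from h import *
s=env.get_state(); print({k:np.round(s[k],3).tolist() for k in ('clock','joint_positions','ee_pos','tool_rot','contact_force','ft_torque','width')})
c,im,d=cam('wrist','w1.png'); print(np.round(c['mtx'],1).tolist(),c['k1'],np.round(c['position'],1),np.round(c['orientation'],3).tolist())
E
```

```text
{'clock': 1.533, 'joint_positions': [0.14, -0.134, -0.139, 1.566, 0.0, 0.136], 'ee_pos': [482.542, 198.841, 404.389], 'tool_rot': [[-0.001, -1.0, -0.004], [0.0, -0.004, 1.0], [-1.0, 0.001, 0.0]], 'contact_force': [-0.424, -0.392, 0.999], 'ft_torque': [0.005, 0.028, -0.004], 'width': 51.567}
[[386.9, 0.0, 315.7], [0.0, 386.9, 241.6], [0.0, 0.0, 1.0]] -0.06282598161537334 [408.1 199.5 372.9] [[-0.003, -0.957, -0.289], [1.0, -0.003, -0.001], [-0.0, -0.289, 0.957]]
```

View pics/w1.png

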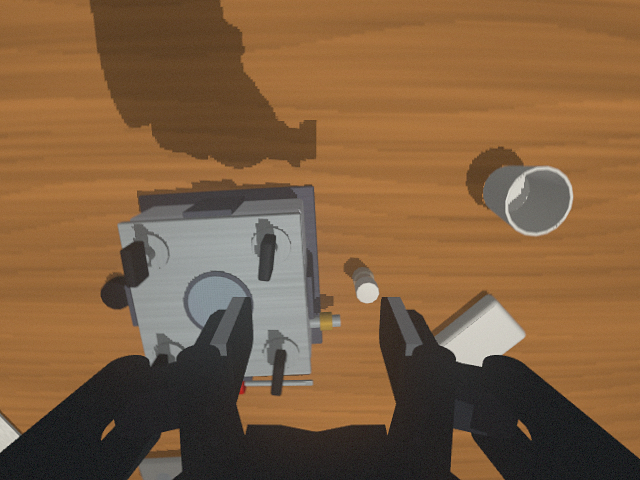

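The wrist view shows all four wings, though the fingers partly hide the far right one. Wings are at (135,263), (267,258) and (280,370). I'll centre over the chamber and measure.

>>> {"op": "move_arm", "data": {
  "motion": [
    [[0, -0.017, -0.022], [0, 0, 0], 0.6],
    [[0, -0.017, -0.022], [0, 0, 0], 0.6],
    [[0, -0.017, -0.022], [0, 0, 0], 0.6],
    [[0, -0.017, -0.021], [0, 0, 0], 0.6],
    [[0, 0, 0], [0, 0, 0], 0.6],
    [[0, 0, 0], [0, 0, 0], 0.6]
  ]
}}

```text
clock: 2.08
ee_pos: [550.5, 111.9, 404.2]
tool_rot: [[-0.001, -1.0, 0.003], [0.0, 0.003, 1.0], [-1.0, 0.001, 0.0]]
contact_force: [0.4, 1.0, -0.3]
width: 51.0
```

```bash
cat >> h.py <<'E'
def wings(c,im,z=104,zt=116,gs=((606,65),(601,164),(502,159),(506,59)),img=None):
    # returns top-face centre and bar angle from dark pixels: for each guess, dark component nearest its projection
    m=(im.max(2)<60).astype(np.uint8); n,l,st,ce=cv2.connectedComponentsWithStats(m); out=[]
    P=[np.r_[onz(c,*ce[i],z)[:2],i] for i in range(1,n) if 60<st[i,4]<3000]
    for g in gs:
        p=min(P,key=lambda q:np.hypot(q[0]-g[0],q[1]-g[1])); i=int(p[2])
        ys,xs=np.where(l==i); r=cv2.minAreaRect(np.c_[xs,ys].astype(np.float32))
        out.append((p[:2].round(1),st[i].tolist(),[np.round(v,1) for v in r]))
    return out
E
python3 - <<'E'
from h import *
s=env.get_state(); print(s['clock'],s['ee_pos'])
c,im,d=cam('wrist','w2.png')
for w in wings(c,im): print(w)
cv2.imwrite('pics/w2c.png',cv2.resize(im[100:340,160:480,::-1],(800,600),interpolation=cv2.INTER_CUBIC))
E
```

```text
2.0833 [550.50964561 111.8707316  404.23854659]
(array([600.2,  71.3]), [253, 280, 14, 46, 220], [array([259.5, 302.5]), array([45., 13.]), np.float64(90.0)])
(array([600.2,  71.3]), [253, 280, 14, 46, 220], [array([259.5, 302.5]), array([45., 13.]), np.float64(90.0)])
(array([500., 162.]), [378, 141, 23, 47, 477], [array([388.9, 163.9]), array([17.8, 45.2]), np.float64(9.5)])
(array([506.6,  63.5]), [234, 149, 21, 47, 770], [array([244.3, 172.2]), array([46. , 17.5]), np.float64(84.6)])
```

View pics/w2c.png

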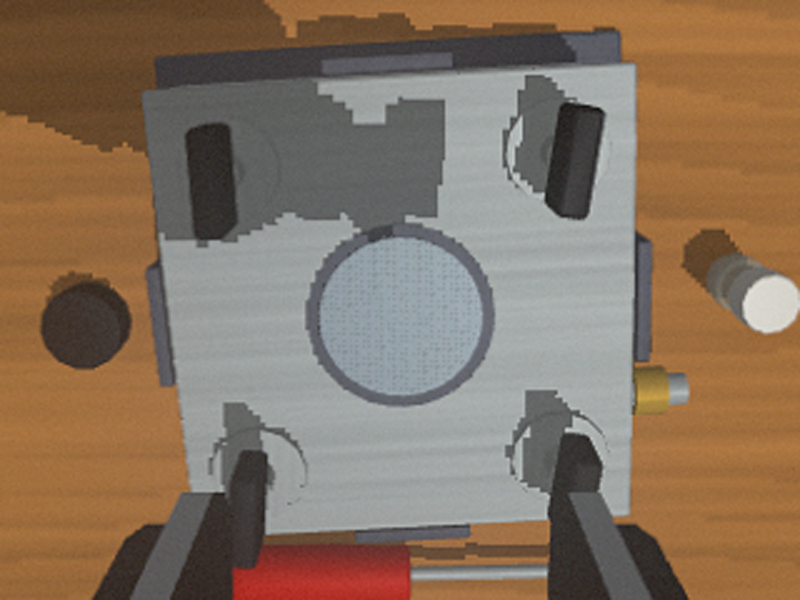

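The crop shows the lid corners at about (144,92), (634,65) and (630,514), the window centre at (400,315), and four roughly upright bars. I'll use depth to isolate the wing tops.

```bash
cat >> h.py <<'E'
def wt(c,d,zmin=106,zmax=130,box=(450,650,10,215)):
    v,u=np.mgrid[0:480,0:640]; K=np.array(c['mtx'])
    p=cv2.undistortPoints(np.c_[u.ravel(),v.ravel()].astype(np.float64)[:,None],K,np.array([c['k1'],0,0,0.]))[:,0]
    q=np.c_[p[:,0],-p[:,1],-np.ones(len(p))]*d.reshape(-1,1)
    w=q@np.array(c['orientation']).T+np.array(c['position'])
    ok=(d.ravel()>0)&(w[:,2]>zmin)&(w[:,2]<zmax)&(w[:,0]>box[0])&(w[:,0]<box[1])&(w[:,1]>box[2])&(w[:,1]<box[3])
    n,l,st,ce=cv2.connectedComponentsWithStats(ok.reshape(480,640).astype(np.uint8))
    for i in range(1,n):
        if st[i,4]<30: continue
        P=w[l.ravel()==i]; r=cv2.minAreaRect(P[:,:2].astype(np.float32))
        b=cv2.boxPoints(r); e=max((b[1]-b[0],b[2]-b[1]),key=np.linalg.norm); a=np.degrees(np.arctan2(e[1],e[0]))
        print(st[i].tolist(),'centre',np.round(r[0],1),'size',np.round(r[1],1),'long axis deg %.1f'%((a+90)%180-90),'z %.1f %.1f'%tuple(np.percentile(P[:,2],[50,95])))
    return w
E
python3 - <<'E'
from h import *
c,im,d=cam('wrist')
w=wt(c,d).reshape(480,640,3)
P=[onz(c,160+x/2.5,100+y/2.5,74) for x,y in [(144,92),(634,65),(630,514),(400,315)]]
print(np.round(P,1), np.linalg.norm(P[0]-P[1]),np.linalg.norm(P[2]-P[1]),(P[0]+P[2])/2)
print('lid z',w[200:260:20,300:340:10,2].round(1))
c,im,d=cam('top'); wt(c,d)
E
```

```text
[379, 143, 22, 45, 678] centre [501.4 163.4] size [ 9.4 29.8] long axis deg -7.5 z 114.3 115.6
[233, 151, 18, 45, 648] centre [506.3  63.9] size [29.1  9.5] long axis deg 0.9 z 114.8 116.1
[384, 280, 16, 17, 223] centre [592.1 169.8] size [ 9.5 12.6] long axis deg -4.9 z 113.8 115.4
[250, 287, 14, 41, 454] centre [605.9  68.9] size [ 8.9 29.8] long axis deg -3.8 z 114.2 115.5
[[483.3  40.   74. ]
 [475.8 186.9  74. ]
 [623.2 195.7  74. ]
 [552.8 117.   74. ]] 147.13720938843827 147.63508402586717 [553.22616563 117.86857147  74.        ]
lid z [[74.3 75.  75.  75.1]
 [74.8 73.9 74.8 73.7]
 [73.3 75.2 74.6 73.1]]
[289, 271, 6, 16, 73] centre [508.3  60.4] size [30.4  8.8] long axis deg 1.8 z 116.5 120.4
```

>>> {"op": "move_arm", "data": {
  "motion": [
    [[0, 0.0246, 0.0257], [0, 0, 0], 0.4],
    [[0, 0.0245, 0.0257], [0.04, 0, 0], 0.4],
    [[0.036, 0, 0], [0.04, 0, 0], 0.4],
    [[0.036, 0, 0], [0.047, 0, 0], 0.4],
    [[0.036, 0, 0], [0, 0, 0], 0.4],
    [[0.036, 0, 0], [0, 0, 0], 0.4],
    [[0, 0, 0], [0, 0, 0], 0.4],
    [[0, 0, 0], [0, 0, 0], 0.4]
  ]
}}

```text
clock: 2.9
ee_pos: [499.7, 164.8, 259.9]
tool_rot: [[-0.003, -0.992, 0.126], [-0.0, 0.126, 0.992], [-1.0, 0.003, -0.0]]
contact_force: [0.4, -0.8, 0.8]
width: 34.3
```

```bash
cat >> h.py <<'E'
def st():
    s=env.get_state(); R=np.array(s['tool_rot'])
    print('t %.2f'%s['clock'],'p',np.round(s['ee_pos'],1),'jawyaw-90 %.2f deg'%(np.degrees(np.arctan2(R[1,2],R[0,2]))-90),'F',np.round(s['contact_force'],1),'M',np.round(s['ft_torque'],3),'w %.1f'%s['width'],'q6 %.2f'%s['joint_positions'][5])
E
python3 - <<'E'
from h import *
st(); c,im,d=cam('wrist','w3.png')
E
```

```text
t 2.90 p [499.7 164.8 259.9] jawyaw-90 -7.21 deg F [ 0.4 -0.8  0.8] M [-0.014 -0.008  0.016] w 34.3 q6 0.20
```

View pics/w3.png

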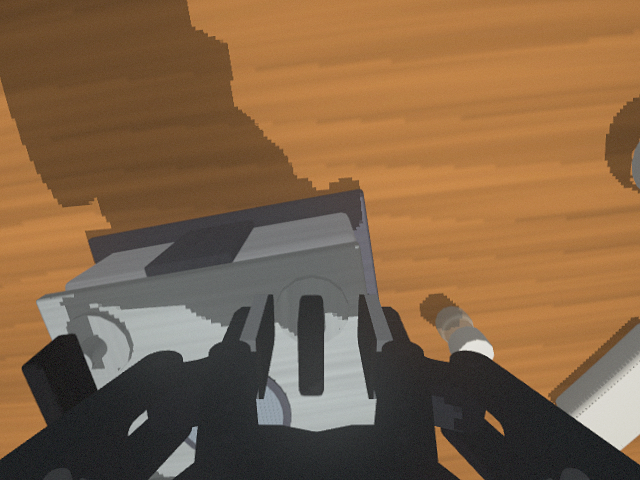

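The bar is at (312,345), about 1 mm left of the finger midpoint, which agrees with the measurement. I'll correct for that and close.

>>> {"op": "move_arm", "data": {
  "motion": [
    [[0, -0.0015, -0.0015], [0, 0, 0], 0.4],
    [[0, 0, 0], [0, 0, 0], 0],
    [[0, 0, 0], [0, 0, 0], 0],
    [[0, 0, 0], [0, 0, 0], 0],
    [[0, 0, 0], [0, 0, 0], 0],
    [[0, 0, 0], [0, 0, 0], 0]
  ]
}}

```text
clock: 3.45
ee_pos: [503.2, 162.4, 262.8]
tool_rot: [[0.003, -0.992, 0.127], [0.0, 0.127, 0.992], [-1.0, -0.003, 0.001]]
contact_force: [-0.1, -1.0, 6.7]
width: 8.0
```

```bash
python3 -c "
from h import *
st()"
```

```text
t 3.45 p [503.2 162.4 262.8] jawyaw-90 -7.28 deg F [-0.1 -1.   6.7] M [-0.056  0.05   0.006] w 8.0 q6 0.19
```

>>> {"op": "move_arm", "data": {
  "motion": [
    [[0, 0, 0], [0.112, 0, 0], 0],
    [[0, 0, 0], [0.112, 0, 0], 0],
    [[0, 0, 0], [0.112, 0, 0], 0],
    [[0, 0, 0], [0.112, 0, 0], 0],
    [[0, 0, 0], [0.112, 0, 0], 0],
    [[0, 0, 0], [0.112, 0, 0], 0],
    [[0, 0, 0], [0.112, 0, 0], 0],
    [[0, 0, 0], [0, 0, 0], 0]
  ]
}}

```text
clock: 4.12
ee_pos: [502.8, 161.7, 260.2]
tool_rot: [[0.001, -0.607, 0.795], [-0.002, 0.795, 0.607], [-1.0, -0.002, -0.001]]
contact_force: [6.3, -4.9, -10.9]
width: 7.9
```

```bash
python3 -c "
from h import *
st()"
```

```text
t 4.12 p [502.8 161.7 260.2] jawyaw-90 -52.65 deg F [  6.3  -4.9 -10.9] M [-1.133 -1.203  0.036] w 7.9 q6 0.98
```

>>> {"op": "move_arm", "data": {
  "motion": [
    [[0, 0, 0], [0, 0, 0], 0.4],
    [[0, 0, 0], [0, 0, 0], 0.4],
    [[-0.028, 0, 0], [0, 0, 0], 0.4],
    [[-0.028, 0, 0], [0, 0, 0], 0.4],
    [[0, -0.035, 0.0065], [0, 0, 0], 0.4],
    [[0, -0.035, 0.0065], [0, 0, 0], 0.4],
    [[0, -0.035, 0.0065], [0, 0, 0], 0.4],
    [[0, -0.035, 0.0065], [0, 0, 0], 0.4]
  ]
}}

```text
clock: 4.78
ee_pos: [609.9, 66.8, 317.7]
tool_rot: [[0.002, -0.614, 0.789], [0.0, 0.789, 0.614], [-1.0, -0.001, 0.001]]
contact_force: [0.2, 0.4, 0.2]
width: 34.2
```

>>> {"op": "move_arm", "data": {
  "motion": [
    [[0, 0, 0], [-0.122, 0, 0], 0.4],
    [[0, 0, 0], [-0.122, 0, 0], 0.4],
    [[0, 0, 0], [-0.122, 0, 0], 0.4],
    [[0, 0, 0], [-0.122, 0, 0], 0.4],
    [[0, 0, 0], [-0.122, 0, 0], 0.4],
    [[0, 0, 0], [-0.122, 0, 0], 0.4],
    [[0, 0, 0], [-0.12, 0, 0], 0.4],
    [[0, 0, 0], [0, 0, 0], 0.4]
  ]
}}

```text
clock: 5.45
ee_pos: [608.8, 67.9, 317.4]
tool_rot: [[0.001, -0.999, 0.053], [0.0, 0.053, 0.999], [-1.0, -0.001, 0.0]]
contact_force: [0.6, -0.5, 0.7]
width: 34.2
```

```bash
python3 - <<'E'
from h import *
st(); c,im,d=cam('wrist','w4.png'); wt(c,d)
E
```

```text
t 5.45 p [608.8  67.9 317.4] jawyaw-90 -3.03 deg F [ 0.6 -0.5  0.7] M [ 0.037 -0.011 -0.083] w 34.2 q6 -0.05
[490, 6, 68, 61, 1659] centre [501.7 163.2] size [ 9.6 30.6] long axis deg -52.7 z 111.3 112.6
[276, 17, 28, 80, 1689] centre [506.7  63.8] size [30.5  9.3] long axis deg 2.2 z 115.1 116.4
[500, 225, 37, 64, 1534] centre [600.9 168.4] size [10.  30.3] long axis deg -7.4 z 113.9 115.4
[306, 246, 20, 64, 1147] centre [606.3  68.8] size [ 9.  30.3] long axis deg -4.8 z 114.4 115.5
```

View pics/w4.png

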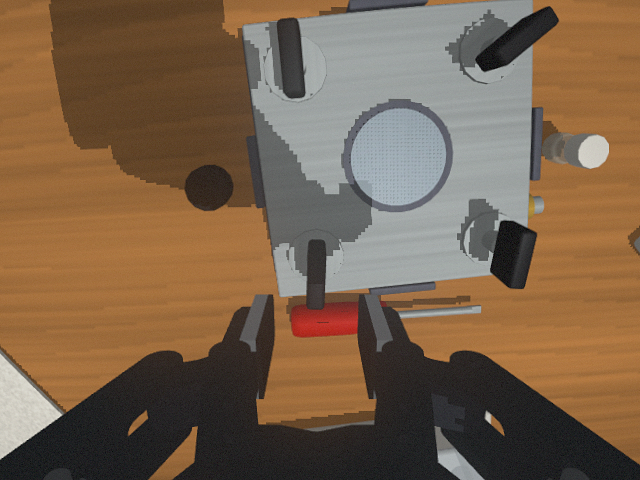

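The wrist view shows all four wings; A is now turned at (516,38), and D is at (317,272), lined up ahead of the fingers. Descending on D.

>>> {"op": "move_arm", "data": {
  "motion": [
    [[0, 0.0019, 0.0004], [0.026, 0, 0], 0.4],
    [[0.0275, 0, 0], [0, 0, 0], 0.4],
    [[0.0275, 0, 0], [0, 0, 0], 0.4],
    [[0, 0, 0], [0, 0, 0], 0],
    [[0, 0, 0], [0, 0, 0], 0],
    [[0, 0, 0], [0, 0, 0], 0],
    [[0, 0, 0], [0, 0, 0], 0],
    [[0, 0, 0], [0, 0, 0], 0]
  ]
}}

```text
clock: 6.17
ee_pos: [606.2, 68.3, 261.4]
tool_rot: [[-0.002, -0.996, 0.085], [-0.0, 0.085, 0.996], [-1.0, 0.002, -0.0]]
contact_force: [-5.1, -1.5, -11.5]
width: 8.1
```

```bash
python3 -c "
from h import *
st()"
```

```text
t 6.17 p [606.2  68.3 261.4] jawyaw-90 -4.90 deg F [ -5.1  -1.5 -11.5] M [-0.292  1.2    0.029] w 8.1 q6 -0.02
```

>>> {"op": "move_arm", "data": {
  "motion": [
    [[0.0004, 0, 0], [0.112, 0, 0], 0],
    [[0.0004, 0, 0], [0.112, 0, 0], 0],
    [[0.0004, 0, 0], [0.112, 0, 0], 0],
    [[0.0004, 0, 0], [0.112, 0, 0], 0],
    [[0.0004, 0, 0], [0.112, 0, 0], 0],
    [[0.0004, 0, 0], [0.112, 0, 0], 0],
    [[0.0004, 0, 0], [0.112, 0, 0], 0],
    [[0, 0, 0], [0, 0, 0], 0]
  ]
}}

```text
clock: 6.83
ee_pos: [606.5, 68.8, 258.4]
tool_rot: [[-0.001, -0.642, 0.767], [0.002, 0.767, 0.642], [-1.0, 0.002, -0.0]]
contact_force: [-2.3, 3.7, -14.7]
width: 7.7
```

```bash
python3 -c "
from h import *
st()"
```

```text
t 6.83 p [606.5  68.8 258.4] jawyaw-90 -50.07 deg F [ -2.3   3.7 -14.7] M [ 0.761  0.452 -0.011] w 7.7 q6 0.77
```

>>> {"op": "move_arm", "data": {
  "motion": [
    [[0, 0, 0], [0, 0, 0], 0.4],
    [[0, 0, 0], [0, 0, 0], 0.4],
    [[-0.028, 0, 0], [0, 0, 0], 0.4],
    [[-0.028, 0, 0], [0, 0, 0], 0.4],
    [[0, 0.0201, -0.0266], [0, 0, 0], 0.4],
    [[0, 0.0201, -0.0266], [0, 0, 0], 0.4],
    [[0, 0.0202, -0.0266], [0, 0, 0], 0.4]
  ]
}}

```text
clock: 7.42
ee_pos: [507.1, 62.5, 317.7]
tool_rot: [[0.006, -0.648, 0.762], [-0.001, 0.762, 0.648], [-1.0, -0.004, 0.004]]
contact_force: [-1.0, -0.5, 0.5]
width: 34.6
```

>>> {"op": "move_arm", "data": {
  "motion": [
    [[0, 0, 0], [-0.114, 0, 0], 0.4],
    [[0, 0, 0], [-0.114, 0, 0], 0.4],
    [[0, 0, 0], [-0.114, 0, 0], 0.4],
    [[0, 0, 0], [-0.114, 0, 0], 0.4],
    [[0, 0, 0], [-0.114, 0, 0], 0.4],
    [[0, 0, 0], [-0.114, 0, 0], 0.4],
    [[0, 0, 0], [-0.114, 0, 0], 0.4],
    [[0, 0, 0], [-0.104, 0, 0], 0.4]
  ]
}}

```text
clock: 8.08
ee_pos: [507.8, 62.5, 317.5]
tool_rot: [[0.005, -0.999, -0.041], [-0.001, -0.041, 0.999], [-1.0, -0.005, -0.001]]
contact_force: [0.6, 0.3, -0.9]
width: 33.9
```

>>> {"op": "move_arm", "data": {
  "motion": [
    [[0, 0, 0], [0, 0, 0], 0.4]
  ]
}}

```text
clock: 8.17
ee_pos: [507.7, 62.6, 317.3]
tool_rot: [[0.005, -0.999, -0.04], [-0.001, -0.04, 0.999], [-1.0, -0.005, -0.001]]
contact_force: [-0.3, 0.3, 0.2]
width: 34.0
```

```bash
python3 - <<'E'
from h import *
st(); c,im,d=cam('wrist','w5.png'); wt(c,d)
E
```

```text
t 8.17 p [507.7  62.6 317.3] jawyaw-90 2.29 deg F [-0.3  0.3  0.2] M [-0.028  0.035 -0.005] w 34.0 q6 -0.17
[307, 247, 20, 64, 1160] centre [506.3  63.5] size [30.1  9. ] long axis deg 1.5 z 114.9 116.0
[486, 252, 62, 46, 1199] centre [501.2 163. ] size [10. 30.] long axis deg -52.1 z 110.9 112.2
[486, 413, 18, 22, 152] centre [591.9 168.5] size [12.4  5.4] long axis deg 32.3 z 113.7 115.1
[313, 418, 30, 13, 162] centre [597.7  72.9] size [ 6.7 17.1] long axis deg -75.2 z 108.5 111.5
```

>>> {"op": "move_arm", "data": {
  "motion": [
    [[0, 0.001, 0.0009], [0.012, 0, 0], 0.4],
    [[0.0275, 0, 0], [0, 0, 0], 0.4],
    [[0.0275, 0, 0], [0, 0, 0], 0.4],
    [[0, 0, 0], [0, 0, 0], 0],
    [[0, 0, 0], [0, 0, 0], 0],
    [[0, 0, 0], [0, 0, 0], 0],
    [[0, 0, 0], [0, 0, 0], 0],
    [[0, 0, 0], [0, 0, 0], 0]
  ]
}}

```text
clock: 8.88
ee_pos: [505.3, 63.2, 259.9]
tool_rot: [[-0.003, -1.0, -0.019], [-0.002, -0.019, 1.0], [-1.0, 0.003, -0.002]]
contact_force: [-2.0, -5.8, -14.0]
width: 8.3
```

```bash
python3 -c "
from h import *
st()"
```

```text
t 8.88 p [505.3  63.2 259.9] jawyaw-90 1.11 deg F [ -2.   -5.8 -14. ] M [-0.948  0.384  0.066] w 8.3 q6 -0.15
```

>>> {"op": "move_arm", "data": {
  "motion": [
    [[0.0004, 0, 0], [0.112, 0, 0], 0],
    [[0.0004, 0, 0], [0.112, 0, 0], 0],
    [[0.0004, 0, 0], [0.112, 0, 0], 0],
    [[0.0004, 0, 0], [0.112, 0, 0], 0],
    [[0.0004, 0, 0], [0.112, 0, 0], 0],
    [[0.0004, 0, 0], [0.112, 0, 0], 0],
    [[0.0004, 0, 0], [0.112, 0, 0], 0],
    [[0, 0, 0], [0, 0, 0], 0]
  ]
}}

```text
clock: 9.55
ee_pos: [505.7, 64.1, 256.8]
tool_rot: [[-0.001, -0.718, 0.696], [0.002, 0.696, 0.718], [-1.0, 0.002, 0.001]]
contact_force: [3.8, 4.0, -18.5]
width: 7.6
```

```bash
python3 -c "
from h import *
st()"
```

```text
t 9.55 p [505.7  64.1 256.8] jawyaw-90 -44.11 deg F [  3.8   4.  -18.5] M [ 0.842 -0.786  0.038] w 7.6 q6 0.64
```

>>> {"op": "move_arm", "data": {
  "motion": [
    [[0, 0, 0], [0, 0, 0], 0.4],
    [[0, 0, 0], [0, 0, 0], 0.4],
    [[-0.029, 0, 0], [0, 0, 0], 0.4],
    [[-0.029, 0, 0], [0, 0, 0], 0.4],
    [[0, 0.0012, 0.0352], [0, 0, 0], 0.4],
    [[0, 0.0012, 0.0352], [0, 0, 0], 0.4],
    [[0, 0.0012, 0.0352], [0, 0, 0], 0.4],
    [[0, 0.0012, 0.0352], [0, 0, 0], 0.4]
  ]
}}

```text
clock: 10.22
ee_pos: [601.2, 170.0, 317.8]
tool_rot: [[0.004, -0.724, 0.69], [-0.0, 0.69, 0.724], [-1.0, -0.003, 0.003]]
contact_force: [0.1, -1.3, 0.7]
width: 34.2
```

>>> {"op": "move_arm", "data": {
  "motion": [
    [[0, 0, 0], [-0.108, 0, 0], 0.4],
    [[0, 0, 0], [-0.108, 0, 0], 0.4],
    [[0, 0, 0], [-0.108, 0, 0], 0.4],
    [[0, 0, 0], [-0.108, 0, 0], 0.4],
    [[0, 0, 0], [-0.108, 0, 0], 0.4],
    [[0, 0, 0], [-0.108, 0, 0], 0.4],
    [[0, 0, 0], [0, 0, 0], 0.4],
    [[0, 0, 0], [0, 0, 0], 0.4]
  ]
}}

```text
clock: 10.88
ee_pos: [600.1, 168.8, 316.8]
tool_rot: [[0.002, -0.993, 0.117], [-0.0, 0.117, 0.993], [-1.0, -0.002, 0.0]]
contact_force: [-0.1, 0.1, 0.2]
width: 34.2
```

```bash
python3 - <<'E'
from h import *
st(); c,im,d=cam('wrist','w6.png'); wt(c,d)
E
```

```text
t 10.88 p [600.1 168.8 316.8] jawyaw-90 -6.72 deg F [-0.1  0.1  0.2] M [-0.009 -0.025  0.022] w 34.2 q6 0.18
[244, 36, 61, 66, 1668] centre [501.6 163.5] size [ 9.7 29.9] long axis deg -52.6 z 111.3 112.6
[33, 81, 50, 66, 1685] centre [506.9  64.2] size [ 9.9 30.5] long axis deg -44.3 z 111.7 113.1
[305, 253, 19, 63, 1149] centre [600.9 168.7] size [ 8.9 30.2] long axis deg -6.9 z 114.2 115.4
[101, 288, 47, 50, 981] centre [606.2  69.3] size [ 9.5 30.9] long axis deg -49.0 z 111.3 112.4
```

>>> {"op": "move_arm", "data": {
  "motion": [
    [[0, -0.001, 0], [0.003, 0, 0], 0.4],
    [[0.0265, 0, 0], [0, 0, 0], 0.4],
    [[0.0265, 0, 0], [0, 0, 0], 0.4],
    [[0, 0, 0], [0, 0, 0], 0],
    [[0, 0, 0], [0, 0, 0], 0],
    [[0, 0, 0], [0, 0, 0], 0],
    [[0, 0, 0], [0, 0, 0], 0],
    [[0, 0, 0], [0, 0, 0], 0]
  ]
}}

```text
clock: 11.6
ee_pos: [600.0, 168.5, 261.8]
tool_rot: [[-0.003, -0.993, 0.118], [-0.001, 0.118, 0.993], [-1.0, 0.002, -0.001]]
contact_force: [-6.3, -4.6, -11.5]
width: 7.5
```

```bash
python3 -c "
from h import *
st()"
```

```text
t 11.60 p [600.  168.5 261.8] jawyaw-90 -6.78 deg F [ -6.3  -4.6 -11.5] M [-0.724  0.993 -0.01 ] w 7.5 q6 0.18
```

>>> {"op": "move_arm", "data": {
  "motion": [
    [[0.0004, 0, 0], [0.112, 0, 0], 0],
    [[0.0004, 0, 0], [0.112, 0, 0], 0],
    [[0.0004, 0, 0], [0.112, 0, 0], 0],
    [[0.0004, 0, 0], [0.112, 0, 0], 0],
    [[0.0004, 0, 0], [0.112, 0, 0], 0],
    [[0.0004, 0, 0], [0.112, 0, 0], 0],
    [[0.0004, 0, 0], [0.112, 0, 0], 0],
    [[0, 0, 0], [0, 0, 0], 0]
  ]
}}

```text
clock: 12.27
ee_pos: [600.5, 169.3, 258.8]
tool_rot: [[-0.001, -0.617, 0.787], [0.002, 0.787, 0.617], [-1.0, 0.002, 0.001]]
contact_force: [1.7, 5.1, -18.2]
width: 8.1
```

```bash
python3 -c "
from h import *
st()"
```

```text
t 12.27 p [600.5 169.3 258.8] jawyaw-90 -51.93 deg F [  1.7   5.1 -18.2] M [ 1.055 -0.227  0.032] w 8.1 q6 0.97
```

>>> {"op": "move_arm", "data": {
  "motion": [
    [[0, 0, 0], [0, 0, 0], 0.4],
    [[0, 0, 0], [0, 0, 0], 0.4],
    [[-0.029, 0, 0], [0, 0, 0], 0.4],
    [[-0.029, 0, 0], [0, 0, 0], 0.4],
    [[0, 0.019, -0.0271], [0, 0, 0], 0.4],
    [[0, 0.019, -0.0271], [0, 0, 0], 0.4],
    [[0, 0.019, -0.0271], [0.01, 0, 0], 0.4],
    [[0, 0, 0], [0, 0, 0], 0.4]
  ]
}}

```text
clock: 12.93
ee_pos: [497.3, 163.2, 318.5]
tool_rot: [[-0.001, -0.615, 0.789], [-0.0, 0.789, 0.615], [-1.0, 0.0, -0.001]]
contact_force: [-0.2, -0.2, -0.6]
width: 33.9
```

```bash
python3 - <<'E'
from h import *
st(); c,im,d=cam('wrist'); wt(c,d)
E
```

```text
t 12.93 p [497.3 163.2 318.5] jawyaw-90 -52.06 deg F [-0.2 -0.2 -0.6] M [ 0.035  0.045 -0.015] w 33.9 q6 0.98
[314, 256, 18, 59, 1029] centre [501.2 163.8] size [ 8.7 29.9] long axis deg -52.1 z 111.3 112.3
```

>>> {"op": "move_arm", "data": {
  "motion": [
    [[0, -0.0025, 0.0034], [0, 0, 0], 0.4],
    [[0.0285, 0, 0], [0, 0, 0], 0.4],
    [[0.0285, 0, 0], [0, 0, 0], 0.4],
    [[0, 0, 0], [0, 0, 0], 0],
    [[0, 0, 0], [0, 0, 0], 0],
    [[0, 0, 0], [0, 0, 0], 0],
    [[0, 0, 0], [0, 0, 0], 0],
    [[0, 0, 0], [0, 0, 0], 0]
  ]
}}

```text
clock: 13.65
ee_pos: [504.7, 162.1, 259.8]
tool_rot: [[-0.006, -0.612, 0.791], [-0.004, 0.791, 0.612], [-1.0, 0.001, -0.007]]
contact_force: [-10.3, -10.1, -10.6]
width: 8.2
```

```bash
python3 -c "
from h import *
st()"
```

```text
t 13.65 p [504.7 162.1 259.8] jawyaw-90 -52.25 deg F [-10.3 -10.1 -10.6] M [-1.885  1.942  0.085] w 8.2 q6 0.98
```

>>> {"op": "move_arm", "data": {
  "motion": [
    [[0.0002, 0, 0], [0.05, 0, 0], 0],
    [[0.0002, 0, 0], [0.05, 0, 0], 0],
    [[0, 0, 0], [0, 0, 0], 0]
  ]
}}

```text
clock: 13.9
ee_pos: [504.7, 162.0, 259.4]
tool_rot: [[-0.007, -0.528, 0.849], [-0.004, 0.85, 0.528], [-1.0, 0.0, -0.008]]
contact_force: [-11.2, -10.2, -9.7]
width: 7.8
```

```bash
python3 -c "
from h import *
st()"
```

```text
t 13.90 p [504.7 162.  259.4] jawyaw-90 -58.16 deg F [-11.2 -10.2  -9.7] M [-2.073  2.057  0.027] w 7.8 q6 1.08
```

```bash
cat >> h.py <<'E'
def tq():
    s=env.get_state(); R=np.array(s['tool_rot'])
    print('t %.2f'%s['clock'],'z %.1f'%s['ee_pos'][2],'yaw %.2f'%(np.degrees(np.arctan2(R[1,2],R[0,2]))-90),'F',np.round(s['contact_force'],1),'Mz %.3f'%s['ft_torque'][2],'e6 %.3f'%s['joint_efforts'][5])
E
python3 -c "
from h import *
tq()"
```

```text
t 13.90 z 259.4 yaw -58.16 F [-11.2 -10.2  -9.7] Mz 0.027 e6 0.877
```

>>> {"op": "move_arm", "data": {
  "motion": [
    [[0.0002, 0, -0.002], [0.05, 0, 0], 0],
    [[0.0002, 0, 0], [0.05, 0, 0], 0]
  ]
}}

```text
clock: 14.07
ee_pos: [503.8, 161.4, 259.1]
tool_rot: [[-0.004, -0.441, 0.897], [-0.002, 0.897, 0.441], [-1.0, -0.0, -0.004]]
contact_force: [-3.9, -4.4, -14.5]
width: 7.4
```

```bash
python3 -c "
from h import *
tq()"
```

```text
t 14.07 z 259.1 yaw -63.82 F [ -3.9  -4.4 -14.5] Mz 0.176 e6 -1.022
```

>>> {"op": "move_arm", "data": {
  "motion": [
    [[0.0002, 0, 0], [0.05, 0, 0], 0],
    [[0.0002, 0, 0], [0.05, 0, 0], 0]
  ]
}}

```text
clock: 14.23
ee_pos: [503.7, 161.4, 258.7]
tool_rot: [[-0.004, -0.349, 0.937], [-0.002, 0.937, 0.349], [-1.0, -0.001, -0.005]]
contact_force: [-4.8, -5.3, -14.6]
width: 8.0
```

```bash
python3 -c "
from h import *
tq()"
```

```text
t 14.23 z 258.7 yaw -69.56 F [ -4.8  -5.3 -14.6] Mz 0.122 e6 -0.834
```

```bash
cat >> h.py <<'E'
def hold(n=4):
    M=[]
    for i in range(n):
        imaging.camera('wrist'); M.append(env.get_state()['ft_torque'][2])
    s=env.get_state(); R=np.array(s['tool_rot'])
    print('hold t %.2f yaw %.2f z %.1f'%(s['clock'],np.degrees(np.arctan2(R[1,2],R[0,2]))-90,s['ee_pos'][2]),'F',np.round(s['contact_force'],1),'Mz',np.round(M,3),'mean %.3f'%np.mean(M))
E
python3 -c "
from h import *
hold()"
```

```text
hold t 14.43 yaw -69.44 z 258.7 F [ -3.8  -5.4 -14.9] Mz [0.01  0.063 0.048 0.03 ] mean 0.038
```

>>> {"op": "move_arm", "data": {
  "motion": [
    [[0.0002, 0, 0], [0.05, 0, 0], 0],
    [[0.0002, 0, 0], [0.05, 0, 0], 0]
  ]
}}

```text
clock: 14.6
ee_pos: [503.6, 161.3, 258.3]
tool_rot: [[-0.004, -0.254, 0.967], [-0.003, 0.967, 0.254], [-1.0, -0.001, -0.005]]
contact_force: [-5.7, -6.7, -12.7]
width: 7.7
```

```bash
python3 -c "
from h import *
tq();hold(3)"
```

```text
t 14.60 z 258.3 yaw -75.28 F [ -5.7  -6.7 -12.7] Mz 0.141 e6 -1.009
hold t 14.75 yaw -75.19 z 258.3 F [ -6.3  -6.7 -14. ] Mz [0.066 0.027 0.053] mean 0.049
```

>>> {"op": "move_arm", "data": {
  "motion": [
    [[0.0002, 0, 0], [0.05, 0, 0], 0],
    [[0.0002, 0, 0], [0.05, 0, 0], 0]
  ]
}}

```text
clock: 14.92
ee_pos: [503.5, 161.3, 257.9]
tool_rot: [[-0.005, -0.156, 0.988], [-0.003, 0.988, 0.156], [-1.0, -0.002, -0.005]]
contact_force: [-7.5, -7.0, -13.6]
width: 7.8
```

```bash
python3 -c "
from h import *
tq();hold(2)"
```

```text
t 14.92 z 257.9 yaw -81.00 F [ -7.5  -7.  -13.6] Mz 0.116 e6 -1.006
hold t 15.02 yaw -81.00 z 257.9 F [ -7.1  -7.  -12.4] Mz [0.099 0.114] mean 0.106
```

>>> {"op": "move_arm", "data": {
  "motion": [
    [[0.0002, 0, 0], [0.04, 0, 0], 0],
    [[0.0002, 0, 0], [0.04, 0, 0], 0]
  ]
}}

```text
clock: 15.18
ee_pos: [503.4, 161.3, 257.6]
tool_rot: [[-0.005, -0.077, 0.997], [-0.003, 0.997, 0.077], [-1.0, -0.002, -0.005]]
contact_force: [-7.2, -6.7, -12.2]
width: 7.9
```

```bash
python3 -c "
from h import *
tq();hold(2)"
```

```text
t 15.18 z 257.6 yaw -85.56 F [ -7.2  -6.7 -12.2] Mz 0.140 e6 -0.767
hold t 15.28 yaw -85.56 z 257.6 F [ -7.2  -6.1 -11.9] Mz [0.083 0.071] mean 0.077
```

>>> {"op": "move_arm", "data": {
  "motion": [
    [[0.0002, 0, 0], [0.03, 0, 0], 0],
    [[0.0001, 0, 0], [0.03, 0, 0], 0]
  ]
}}

```text
clock: 15.45
ee_pos: [503.3, 161.3, 257.3]
tool_rot: [[-0.005, -0.018, 1.0], [-0.003, 1.0, 0.018], [-1.0, -0.003, -0.005]]
contact_force: [-9.6, -7.4, -12.1]
width: 8.1
```

```bash
python3 -c "
from h import *
tq();hold(3)"
```

```text
t 15.45 z 257.3 yaw -88.97 F [ -9.6  -7.4 -12.1] Mz 0.200 e6 -0.533
hold t 15.60 yaw -88.93 z 257.3 F [ -8.4  -7.3 -11.8] Mz [0.121 0.054 0.004] mean 0.060
```

>>> {"op": "move_arm", "data": {
  "motion": [
    [[0.0002, 0, 0], [0.03, 0, 0], 0],
    [[0.0001, 0, 0], [0.03, 0, 0], 0]
  ]
}}

```text
clock: 15.77
ee_pos: [503.2, 161.3, 257.0]
tool_rot: [[-0.005, 0.042, 0.999], [-0.003, 0.999, -0.042], [-1.0, -0.003, -0.005]]
contact_force: [-9.2, -7.6, -10.8]
width: 7.8
```

```bash
python3 -c "
from h import *
tq();hold(3)"
```

```text
t 15.77 z 257.0 yaw -92.41 F [ -9.2  -7.6 -10.8] Mz 0.183 e6 -0.542
hold t 15.92 yaw -92.36 z 257.0 F [ -9.3  -7.4 -10.5] Mz [0.089 0.032 0.03 ] mean 0.050
```

>>> {"op": "move_arm", "data": {
  "motion": [
    [[0.0002, 0, 0], [0.03, 0, 0], 0],
    [[0.0001, 0, 0], [0.03, 0, 0], 0]
  ]
}}

```text
clock: 16.08
ee_pos: [503.2, 161.3, 256.8]
tool_rot: [[-0.006, 0.102, 0.995], [-0.003, 0.995, -0.102], [-1.0, -0.004, -0.005]]
contact_force: [-8.9, -6.0, -10.0]
width: 7.7
```

```bash
python3 -c "
from h import *
tq();hold(3)"
```

```text
t 16.08 z 256.8 yaw -95.85 F [ -8.9  -6.  -10. ] Mz 0.145 e6 -0.543
hold t 16.23 yaw -95.80 z 256.8 F [-9.9 -8.  -9.3] Mz [0.04  0.081 0.029] mean 0.050
```

>>> {"op": "move_arm", "data": {
  "motion": [
    [[0.0002, 0, 0], [0.03, 0, 0], 0],
    [[0.0001, 0, 0], [0.03, 0, 0], 0]
  ]
}}

```text
clock: 16.4
ee_pos: [503.1, 161.3, 256.5]
tool_rot: [[-0.006, 0.161, 0.987], [-0.003, 0.987, -0.161], [-1.0, -0.004, -0.005]]
contact_force: [-11.9, -7.2, -8.9]
width: 7.8
```

```bash
python3 -c "
from h import *
tq();hold(3)"
```

```text
t 16.40 z 256.5 yaw -99.28 F [-11.9  -7.2  -8.9] Mz 0.171 e6 -0.541
hold t 16.55 yaw -99.23 z 256.5 F [-10.1  -7.3  -8.9] Mz [0.106 0.031 0.03 ] mean 0.056
```

>>> {"op": "move_arm", "data": {
  "motion": [
    [[0.0002, 0, 0], [0.03, 0, 0], 0],
    [[0.0001, 0, 0], [0.03, 0, 0], 0]
  ]
}}

```text
clock: 16.72
ee_pos: [503.0, 161.3, 256.4]
tool_rot: [[-0.006, 0.22, 0.975], [-0.003, 0.975, -0.22], [-1.0, -0.004, -0.005]]
contact_force: [-12.1, -7.5, -6.5]
width: 7.6
```

```bash
python3 -c "
from h import *
tq();hold(3)"
```

```text
t 16.72 z 256.4 yaw -102.72 F [-12.1  -7.5  -6.5] Mz 0.253 e6 -0.514
hold t 16.87 yaw -102.67 z 256.3 F [-12.4  -7.1  -7.9] Mz [0.094 0.089 0.068] mean 0.084
```

>>> {"op": "move_arm", "data": {
  "motion": [
    [[0.0002, 0, 0], [0.03, 0, 0], 0],
    [[0.0001, 0, 0], [0.03, 0, 0], 0]
  ]
}}

```text
clock: 17.03
ee_pos: [503.0, 161.3, 256.2]
tool_rot: [[-0.006, 0.278, 0.961], [-0.003, 0.961, -0.278], [-1.0, -0.005, -0.005]]
contact_force: [-13.0, -7.9, -4.5]
width: 8.0
```

```bash
python3 -c "
from h import *
tq();hold(3)"
```

```text
t 17.03 z 256.2 yaw -106.15 F [-13.   -7.9  -4.5] Mz 0.233 e6 -0.485
hold t 17.18 yaw -106.10 z 256.2 F [-13.   -7.9  -5. ] Mz [0.153 0.087 0.132] mean 0.124
```

>>> {"op": "move_arm", "data": {
  "motion": [
    [[0.0001, 0, 0], [0.025, 0, 0], 0],
    [[0.0001, 0, 0], [0.025, 0, 0], 0]
  ]
}}

```text
clock: 17.35
ee_pos: [502.9, 161.4, 256.0]
tool_rot: [[-0.006, 0.325, 0.946], [-0.003, 0.946, -0.325], [-1.0, -0.005, -0.005]]
contact_force: [-14.5, -6.4, -4.1]
width: 8.4
```

```bash
python3 -c "
from h import *
tq();hold(5)"
```

```text
t 17.35 z 256.0 yaw -109.00 F [-14.5  -6.4  -4.1] Mz 0.229 e6 -0.344
hold t 17.60 yaw -108.94 z 256.0 F [-14.5  -6.4  -3.8] Mz [0.164 0.137 0.113 0.146 0.144] mean 0.141
```

>>> {"op": "move_arm", "data": {
  "motion": [
    [[0.0001, 0, 0], [0.02, 0, 0], 0],
    [[0, 0, 0], [0, 0, 0], 0]
  ]
}}

```text
clock: 17.77
ee_pos: [502.8, 161.4, 256.0]
tool_rot: [[-0.006, 0.344, 0.939], [-0.003, 0.939, -0.344], [-1.0, -0.005, -0.005]]
contact_force: [-14.6, -6.8, -3.2]
width: 8.0
```

```bash
python3 -c "
from h import *
st();hold(5)"
```

```text
t 17.77 p [502.8 161.4 256. ] jawyaw-90 -110.14 deg F [-14.6  -6.8  -3.2] M [-1.518  2.781  0.142] w 8.0 q6 1.99
hold t 18.02 yaw -110.09 z 256.0 F [-14.5  -7.   -4.2] Mz [0.177 0.193 0.17  0.087 0.189] mean 0.163
```

>>> {"op": "move_arm", "data": {
  "motion": [
    [[0, 0, 0], [0, 0, 0], 0.4],
    [[0, 0, 0], [0, 0, 0], 0.4],
    [[-0.031, 0, 0], [0, 0, 0], 0.4],
    [[-0.031, 0, 0], [0, 0, 0], 0.4],
    [[0, -0.0129, 0.0324], [0, 0, 0], 0.4],
    [[0, -0.0129, 0.0324], [0, 0, 0], 0.4],
    [[0, -0.0129, 0.0324], [0, 0, 0], 0.4],
    [[0, -0.0129, 0.0324], [0, 0, 0], 0.4]
  ]
}}

```text
clock: 18.68
ee_pos: [610.2, 67.8, 320.5]
tool_rot: [[0.005, 0.343, 0.939], [-0.0, 0.939, -0.343], [-1.0, 0.001, 0.004]]
contact_force: [0.1, 1.2, -0.7]
width: 34.0
```

>>> {"op": "move_arm", "data": {
  "motion": [
    [[0, 0, 0], [-0.117, 0, 0], 0.4],
    [[0, 0, 0], [-0.117, 0, 0], 0.4],
    [[0, 0, 0], [-0.117, 0, 0], 0.4],
    [[0, 0, 0], [-0.117, 0, 0], 0.4],
    [[0, 0, 0], [-0.117, 0, 0], 0.4],
    [[0, 0, 0], [-0.117, 0, 0], 0.4],
    [[0, 0, 0], [-0.117, 0, 0], 0.4],
    [[0, 0, 0], [-0.117, 0, 0], 0.4]
  ]
}}

```text
clock: 19.35
ee_pos: [609.1, 68.9, 320.2]
tool_rot: [[0.004, -0.557, 0.83], [-0.0, 0.83, 0.557], [-1.0, -0.002, 0.003]]
contact_force: [0.7, -0.3, -0.5]
width: 34.3
```

>>> {"op": "move_arm", "data": {
  "motion": [
    [[0, 0, 0], [-0.113, 0, 0], 0.4],
    [[0, 0, 0], [0, 0, 0], 0.4],
    [[0, 0, 0], [0, 0, 0], 0.4]
  ]
}}

```text
clock: 19.6
ee_pos: [608.8, 68.9, 319.5]
tool_rot: [[0.003, -0.64, 0.768], [-0.0, 0.768, 0.64], [-1.0, -0.002, 0.002]]
contact_force: [0.5, 0.5, -0.2]
width: 34.3
```

```bash
python3 - <<'E'
from h import *
st(); c,im,d=cam('wrist'); wt(c,d)
E
```

```text
t 19.60 p [608.8  68.9 319.5] jawyaw-90 -50.20 deg F [ 0.5  0.5 -0.2] M [-0.002  0.001 -0.056] w 34.3 q6 0.78
[431, 74, 28, 71, 1526] centre [601.3 168.7] size [ 9.9 29.9] long axis deg -51.3 z 111.2 112.5
[119, 123, 37, 67, 1522] centre [507.2  64. ] size [ 9.9 30. ] long axis deg -43.7 z 111.8 113.1
[302, 247, 19, 60, 1029] centre [606.2  69.1] size [ 9. 30.] long axis deg -49.0 z 111.4 112.5
```

>>> {"op": "move_arm", "data": {
  "motion": [
    [[0, 0.0017, -0.002], [0, 0, 0], 0.4],
    [[0.0295, 0, 0], [0, 0, 0], 0.4],
    [[0.0295, 0, 0], [0, 0, 0], 0.4],
    [[0, 0, 0], [0, 0, 0], 0],
    [[0, 0, 0], [0, 0, 0], 0],
    [[0, 0, 0], [0, 0, 0], 0],
    [[0, 0, 0], [0, 0, 0], 0],
    [[0, 0, 0], [0, 0, 0], 0]
  ]
}}

```text
clock: 20.32
ee_pos: [605.2, 69.7, 258.4]
tool_rot: [[-0.001, -0.643, 0.766], [0.002, 0.766, 0.643], [-1.0, 0.002, 0.0]]
contact_force: [5.0, 4.3, -18.1]
width: 7.6
```

```bash
python3 -c "
from h import *
st()"
```

```text
t 20.32 p [605.2  69.7 258.4] jawyaw-90 -50.02 deg F [  5.    4.3 -18.1] M [ 0.901 -0.872  0.111] w 7.6 q6 0.77
```

>>> {"op": "move_arm", "data": {
  "motion": [
    [[0.0002, 0, 0], [0.05, 0, 0], 0],
    [[0.0002, 0, 0], [0.05, 0, 0], 0],
    [[0.0002, 0, 0], [0.05, 0, 0], 0]
  ]
}}

```text
clock: 20.57
ee_pos: [605.4, 69.8, 257.8]
tool_rot: [[-0.0, -0.519, 0.855], [0.003, 0.855, 0.519], [-1.0, 0.002, 0.001]]
contact_force: [7.1, 6.2, -19.1]
width: 8.0
```

```bash
python3 -c "
from h import *
tq();hold(3)"
```

```text
t 20.57 z 257.8 yaw -58.74 F [  7.1   6.2 -19.1] Mz 0.186 e6 -0.846
hold t 20.72 yaw -58.64 z 257.8 F [  7.4   5.5 -19.5] Mz [ 0.018  0.024 -0.001] mean 0.014
```

>>> {"op": "move_arm", "data": {
  "motion": [
    [[0.0002, 0, 0], [0.04, 0, 0], 0],
    [[0.0002, 0, 0], [0.04, 0, 0], 0]
  ]
}}

```text
clock: 20.88
ee_pos: [605.5, 69.9, 257.6]
tool_rot: [[-0.0, -0.45, 0.893], [0.003, 0.893, 0.45], [-1.0, 0.002, 0.001]]
contact_force: [7.0, 5.9, -19.1]
width: 7.9
```

```bash
python3 -c "
from h import *
tq();hold(3)"
```

```text
t 20.88 z 257.6 yaw -63.28 F [  7.    5.9 -19.1] Mz 0.182 e6 -0.768
hold t 21.03 yaw -63.21 z 257.5 F [  6.4   6.2 -19.2] Mz [0.085 0.042 0.085] mean 0.071
```

>>> {"op": "move_arm", "data": {
  "motion": [
    [[0.0002, 0, 0], [0.035, 0, 0], 0],
    [[0.0002, 0, 0], [0.035, 0, 0], 0]
  ]
}}

```text
clock: 21.2
ee_pos: [605.6, 70.0, 257.2]
tool_rot: [[0.0, -0.386, 0.922], [0.003, 0.922, 0.386], [-1.0, 0.003, 0.001]]
contact_force: [7.7, 6.6, -18.8]
width: 8.0
```

```bash
python3 -c "
from h import *
tq();hold(3)"
```

```text
t 21.20 z 257.2 yaw -67.27 F [  7.7   6.6 -18.8] Mz 0.150 e6 -0.649
hold t 21.35 yaw -67.21 z 257.3 F [  8.2   6.5 -19.1] Mz [0.077 0.062 0.084] mean 0.074
```

>>> {"op": "move_arm", "data": {
  "motion": [
    [[0.0002, 0, 0], [0.035, 0, 0], 0],
    [[0.0002, 0, 0], [0.035, 0, 0], 0]
  ]
}}

```text
clock: 21.52
ee_pos: [605.7, 70.0, 257.0]
tool_rot: [[0.001, -0.321, 0.947], [0.003, 0.947, 0.321], [-1.0, 0.003, 0.002]]
contact_force: [7.6, 7.3, -18.6]
width: 7.9
```

```bash
python3 -c "
from h import *
tq();hold(3)"
```

```text
t 21.52 z 257.0 yaw -71.28 F [  7.6   7.3 -18.6] Mz 0.186 e6 -0.646
hold t 21.67 yaw -71.22 z 257.0 F [  7.4   7.2 -18.4] Mz [0.073 0.073 0.033] mean 0.060
```

>>> {"op": "move_arm", "data": {
  "motion": [
    [[0.0002, 0, 0], [0.035, 0, 0], 0],
    [[0.0002, 0, 0], [0.035, 0, 0], 0]
  ]
}}

```text
clock: 21.83
ee_pos: [605.8, 70.1, 256.7]
tool_rot: [[0.001, -0.254, 0.967], [0.003, 0.967, 0.254], [-1.0, 0.003, 0.002]]
contact_force: [8.0, 7.1, -18.0]
width: 8.1
```

```bash
python3 -c "
from h import *
tq();hold(3)"
```

```text
t 21.83 z 256.7 yaw -75.29 F [  8.    7.1 -18. ] Mz 0.189 e6 -0.643
hold t 21.98 yaw -75.23 z 256.7 F [  8.    7.9 -18.6] Mz [0.117 0.077 0.104] mean 0.099
```

>>> {"op": "move_arm", "data": {
  "motion": [
    [[0.0002, 0, 0], [0.035, 0, 0], 0],
    [[0.0002, 0, 0], [0.035, 0, 0], 0]
  ]
}}

```text
clock: 22.15
ee_pos: [605.9, 70.1, 256.4]
tool_rot: [[0.001, -0.186, 0.983], [0.003, 0.983, 0.186], [-1.0, 0.003, 0.002]]
contact_force: [8.5, 9.0, -18.7]
width: 8.0
```

```bash
python3 -c "
from h import *
tq();hold(3)"
```

```text
t 22.15 z 256.4 yaw -79.30 F [  8.5   9.  -18.7] Mz 0.181 e6 -0.641
hold t 22.30 yaw -79.24 z 256.4 F [  8.2   7.6 -19.1] Mz [0.171 0.038 0.026] mean 0.078
```

>>> {"op": "move_arm", "data": {
  "motion": [
    [[0.0002, 0, 0], [0.035, 0, 0], 0],
    [[0.0002, 0, 0], [0.035, 0, 0], 0]
  ]
}}

```text
clock: 22.47
ee_pos: [606.0, 70.1, 256.1]
tool_rot: [[0.002, -0.117, 0.993], [0.003, 0.993, 0.117], [-1.0, 0.003, 0.002]]
contact_force: [10.0, 8.1, -17.8]
width: 7.9
```

```bash
python3 -c "
from h import *
tq();hold(2)"
```

```text
t 22.47 z 256.1 yaw -83.31 F [ 10.    8.1 -17.8] Mz 0.135 e6 -0.639
hold t 22.57 yaw -83.31 z 256.1 F [  9.7   7.8 -18.2] Mz [0.067 0.054] mean 0.061
```

>>> {"op": "move_arm", "data": {
  "motion": [
    [[0.0002, 0, 0], [0.035, 0, 0], 0],
    [[0.0002, 0, 0], [0.035, 0, 0], 0]
  ]
}}

```text
clock: 22.73
ee_pos: [606.1, 70.1, 255.9]
tool_rot: [[0.002, -0.047, 0.999], [0.003, 0.999, 0.047], [-1.0, 0.003, 0.002]]
contact_force: [10.2, 7.4, -18.5]
width: 7.9
```

```bash
python3 -c "
from h import *
tq();hold(2)"
```

```text
t 22.73 z 255.9 yaw -87.31 F [ 10.2   7.4 -18.5] Mz 0.140 e6 -0.632
hold t 22.83 yaw -87.32 z 255.8 F [  9.7   8.9 -17. ] Mz [0.128 0.134] mean 0.131
```

>>> {"op": "move_arm", "data": {
  "motion": [
    [[0.0002, 0, 0], [0.035, 0, 0], 0],
    [[0.0002, 0, 0], [0.035, 0, 0], 0]
  ]
}}

```text
clock: 23.0
ee_pos: [606.3, 70.1, 255.6]
tool_rot: [[0.003, 0.023, 1.0], [0.003, 1.0, -0.023], [-1.0, 0.003, 0.003]]
contact_force: [10.4, 7.7, -18.5]
width: 7.9
```

```bash
python3 -c "
from h import *
tq();hold(3)"
```

```text
t 23.00 z 255.6 yaw -91.32 F [ 10.4   7.7 -18.5] Mz 0.137 e6 -0.629
hold t 23.15 yaw -91.26 z 255.6 F [ 10.1   7.5 -18.4] Mz [0.063 0.046 0.128] mean 0.079
```

Still free at about 1.64 rad.

>>> {"op": "move_arm", "data": {
  "motion": [
    [[0.0002, 0, 0], [0.035, 0, 0], 0],
    [[0.0002, 0, 0], [0.035, 0, 0], 0]
  ]
}}

```text
clock: 23.32
ee_pos: [606.4, 70.1, 255.3]
tool_rot: [[0.003, 0.093, 0.996], [0.003, 0.996, -0.093], [-1.0, 0.004, 0.003]]
contact_force: [12.2, 8.5, -17.1]
width: 8.2
```

```bash
python3 -c "
from h import *
tq();hold(3)"
```

```text
t 23.32 z 255.3 yaw -95.33 F [ 12.2   8.5 -17.1] Mz 0.168 e6 -0.631
hold t 23.47 yaw -95.28 z 255.3 F [ 10.3   8.6 -17.7] Mz [0.112 0.015 0.048] mean 0.059
```

>>> {"op": "move_arm", "data": {
  "motion": [
    [[0.0002, 0, 0], [0.035, 0, 0], 0],
    [[0.0002, 0, 0], [0.035, 0, 0], 0]
  ]
}}

```text
clock: 23.63
ee_pos: [606.5, 70.1, 255.1]
tool_rot: [[0.004, 0.162, 0.987], [0.003, 0.987, -0.162], [-1.0, 0.004, 0.003]]
contact_force: [12.5, 8.0, -17.9]
width: 7.8
```

```bash
python3 -c "
from h import *
tq();hold(3)"
```

```text
t 23.63 z 255.1 yaw -99.35 F [ 12.5   8.  -17.9] Mz 0.176 e6 -0.629
hold t 23.78 yaw -99.29 z 255.0 F [ 11.1   7.4 -17.6] Mz [0.114 0.078 0.035] mean 0.076
```

>>> {"op": "move_arm", "data": {
  "motion": [
    [[0.0002, 0, 0], [0.035, 0, 0], 0],
    [[0.0002, 0, 0], [0.035, 0, 0], 0]
  ]
}}

```text
clock: 23.95
ee_pos: [606.6, 70.1, 254.8]
tool_rot: [[0.004, 0.231, 0.973], [0.003, 0.973, -0.231], [-1.0, 0.004, 0.003]]
contact_force: [12.8, 8.8, -17.8]
width: 7.7
```

```bash
python3 -c "
from h import *
tq();hold(3)"
```

```text
t 23.95 z 254.8 yaw -103.36 F [ 12.8   8.8 -17.8] Mz 0.183 e6 -0.628
hold t 24.10 yaw -103.30 z 254.8 F [ 12.2   8.5 -16.8] Mz [0.11  0.049 0.006] mean 0.055
```

>>> {"op": "move_arm", "data": {
  "motion": [
    [[0.0002, 0, 0], [0.035, 0, 0], 0],
    [[0.0001, 0, 0], [0.035, 0, 0], 0]
  ]
}}

```text
clock: 24.27
ee_pos: [606.7, 70.1, 254.6]
tool_rot: [[0.004, 0.299, 0.954], [0.003, 0.954, -0.299], [-1.0, 0.004, 0.003]]
contact_force: [13.4, 7.7, -18.2]
width: 7.7
```

```bash
python3 -c "
from h import *
tq();hold(3)"
```

```text
t 24.27 z 254.6 yaw -107.37 F [ 13.4   7.7 -18.2] Mz 0.206 e6 -0.618
hold t 24.42 yaw -107.31 z 254.5 F [ 12.7   8.5 -18.1] Mz [0.102 0.101 0.111] mean 0.105
```

>>> {"op": "move_arm", "data": {
  "motion": [
    [[0.0002, 0, 0], [0.035, 0, 0], 0],
    [[0.0001, 0, 0], [0.035, 0, 0], 0]
  ]
}}

```text
clock: 24.58
ee_pos: [606.9, 70.0, 254.3]
tool_rot: [[0.005, 0.365, 0.931], [0.003, 0.931, -0.365], [-1.0, 0.005, 0.003]]
contact_force: [15.7, 9.2, -18.8]
width: 8.0
```

```bash
python3 -c "
from h import *
tq();hold(4)"
```

```text
t 24.58 z 254.3 yaw -111.38 F [ 15.7   9.2 -18.8] Mz 0.198 e6 -0.610
hold t 24.78 yaw -111.31 z 254.2 F [ 12.9   8.1 -17.8] Mz [0.162 0.085 0.091 0.046] mean 0.096
```

>>> {"op": "move_arm", "data": {
  "motion": [
    [[0.0001, 0, 0], [0.035, 0, 0], 0],
    [[0.0001, 0, 0], [0.035, 0, 0], 0]
  ]
}}

```text
clock: 24.95
ee_pos: [607.0, 70.0, 254.1]
tool_rot: [[0.005, 0.429, 0.903], [0.003, 0.903, -0.429], [-1.0, 0.005, 0.003]]
contact_force: [14.5, 6.6, -17.7]
width: 7.9
```

```bash
python3 -c "
from h import *
tq();hold(4)"
```

```text
t 24.95 z 254.1 yaw -115.39 F [ 14.5   6.6 -17.7] Mz 0.280 e6 -0.589
hold t 25.15 yaw -115.32 z 254.1 F [ 15.5   8.2 -17.1] Mz [0.165 0.08  0.081 0.087] mean 0.103
```

>>> {"op": "move_arm", "data": {
  "motion": [
    [[0.0001, 0, 0], [0.03, 0, 0], 0],
    [[0.0001, 0, 0], [0.03, 0, 0], 0]
  ]
}}

```text
clock: 25.32
ee_pos: [607.1, 69.9, 254.0]
tool_rot: [[0.006, 0.482, 0.876], [0.003, 0.876, -0.482], [-1.0, 0.005, 0.003]]
contact_force: [15.6, 8.0, -18.7]
width: 7.6
```

```bash
python3 -c "
from h import *
tq();hold(5)"
```

```text
t 25.32 z 254.0 yaw -118.82 F [ 15.6   8.  -18.7] Mz 0.283 e6 -0.428
hold t 25.57 yaw -118.75 z 254.0 F [ 14.8   8.3 -17.8] Mz [0.212 0.179 0.142 0.152 0.105] mean 0.158
```

>>> {"op": "move_arm", "data": {
  "motion": [
    [[0.0001, 0, 0], [0.02, 0, 0], 0],
    [[0, 0, 0], [0, 0, 0], 0]
  ]
}}

```text
clock: 25.73
ee_pos: [607.1, 69.9, 254.0]
tool_rot: [[0.006, 0.499, 0.866], [0.003, 0.866, -0.499], [-1.0, 0.005, 0.003]]
contact_force: [14.9, 7.2, -17.7]
width: 7.7
```

```bash
python3 -c "
from h import *
st();hold(5)"
```

```text
t 25.73 p [607.1  69.9 254. ] jawyaw-90 -119.95 deg F [ 14.9   7.2 -17.7] M [ 1.596 -3.057  0.214] w 7.7 q6 1.99
hold t 25.98 yaw -119.90 z 254.0 F [ 15.1   7.5 -17.9] Mz [0.185 0.168 0.178 0.195 0.183] mean 0.182
```

>>> {"op": "move_arm", "data": {
  "motion": [
    [[0, 0, 0], [0, 0, 0], 0.4],
    [[0, 0, 0], [0, 0, 0], 0.4],
    [[-0.031, 0, 0], [0, 0, 0], 0.4],
    [[-0.031, 0, 0], [0, 0, 0], 0.4],
    [[0, -0.0179, -0.0276], [0, 0, 0], 0.4],
    [[0, -0.0179, -0.0276], [0, 0, 0], 0.4],
    [[0, -0.0179, -0.0276], [0, 0, 0], 0.4]
  ]
}}

```text
clock: 26.57
ee_pos: [506.4, 63.6, 317.1]
tool_rot: [[0.003, 0.499, 0.866], [-0.001, 0.866, -0.499], [-1.0, 0.001, 0.003]]
contact_force: [-0.3, -0.1, 0.8]
width: 34.0
```

>>> {"op": "move_arm", "data": {
  "motion": [
    [[0, 0, 0], [-0.1205, 0, 0], 0.4],
    [[0, 0, 0], [-0.1205, 0, 0], 0.4],
    [[0, 0, 0], [-0.1205, 0, 0], 0.4],
    [[0, 0, 0], [-0.1205, 0, 0], 0.4],
    [[0, 0, 0], [-0.1205, 0, 0], 0.4],
    [[0, 0, 0], [-0.1205, 0, 0], 0.4],
    [[0, 0, 0], [-0.1205, 0, 0], 0.4],
    [[0, 0, 0], [-0.1205, 0, 0], 0.4]
  ]
}}

```text
clock: 27.23
ee_pos: [507.1, 63.7, 316.8]
tool_rot: [[0.002, -0.432, 0.902], [-0.0, 0.902, 0.432], [-1.0, -0.001, 0.002]]
contact_force: [-0.0, 0.2, -0.3]
width: 34.2
```

>>> {"op": "move_arm", "data": {
  "motion": [
    [[0, 0, 0], [-0.1205, 0, 0], 0.4],
    [[0, 0, 0], [-0.1205, 0, 0], 0.4],
    [[0, 0, 0], [-0.12, 0, 0], 0.4],
    [[0, 0, 0], [0, 0, 0], 0.4],
    [[0, 0, 0], [0, 0, 0], 0.4]
  ]
}}

```text
clock: 27.65
ee_pos: [507.0, 63.7, 316.2]
tool_rot: [[0.002, -0.716, 0.698], [-0.0, 0.698, 0.716], [-1.0, -0.001, 0.001]]
contact_force: [-0.3, -0.6, 0.1]
width: 34.0
```

```bash
python3 - <<'E'
from h import *
st(); c,im,d=cam('wrist'); wt(c,d)
E
```

```text
t 27.65 p [507.   63.7 316.2] jawyaw-90 -44.24 deg F [-0.3 -0.6  0.1] M [-0.013 -0.015  0.002] w 34.0 q6 0.64
[432, 107, 66, 43, 1235] centre [501.3 163.3] size [29.8  9.1] long axis deg 70.4 z 107.5 108.7
[575, 241, 38, 59, 1258] centre [600.9 168.5] size [10.5 30. ] long axis deg -52.2 z 110.8 112.1
[304, 252, 20, 61, 1074] centre [506.3  63.9] size [ 9.  30.4] long axis deg -43.3 z 111.8 112.8
```

>>> {"op": "move_arm", "data": {
  "motion": [
    [[0, 0, -0.0005], [0, 0, 0], 0.4],
    [[0.0275, 0, 0], [0, 0, 0], 0.4],
    [[0.0275, 0, 0], [0, 0, 0], 0.4],
    [[0, 0, 0], [0, 0, 0], 0],
    [[0, 0, 0], [0, 0, 0], 0],
    [[0, 0, 0], [0, 0, 0], 0],
    [[0, 0, 0], [0, 0, 0], 0],
    [[0, 0, 0], [0, 0, 0], 0]
  ]
}}

```text
clock: 28.37
ee_pos: [506.0, 63.8, 259.5]
tool_rot: [[-0.002, -0.719, 0.695], [0.001, 0.695, 0.719], [-1.0, 0.002, -0.0]]
contact_force: [-2.7, 4.1, -13.5]
width: 7.6
```

```bash
python3 -c "
from h import *
st()"
```

```text
t 28.37 p [506.   63.8 259.5] jawyaw-90 -43.99 deg F [ -2.7   4.1 -13.5] M [0.94  0.453 0.054] w 7.6 q6 0.64
```

>>> {"op": "move_arm", "data": {
  "motion": [
    [[0.0002, 0, 0], [0.045, 0, 0], 0],
    [[0.0002, 0, 0], [0.045, 0, 0], 0],
    [[0.0002, 0, 0], [0.045, 0, 0], 0],
    [[0.0002, 0, 0], [0.035, 0, 0], 0],
    [[0.0002, 0, 0], [0.035, 0, 0], 0],
    [[0.0002, 0, 0], [0.035, 0, 0], 0]
  ]
}}

```text
clock: 28.87
ee_pos: [506.2, 63.9, 258.5]
tool_rot: [[-0.001, -0.533, 0.846], [0.002, 0.846, 0.533], [-1.0, 0.002, 0.0]]
contact_force: [-0.9, 6.6, -13.4]
width: 7.8
```

```bash
python3 -c "
from h import *
tq();hold(3)"
```

```text
t 28.87 z 258.5 yaw -57.82 F [ -0.9   6.6 -13.4] Mz 0.137 e6 -0.585
hold t 29.02 yaw -57.75 z 258.5 F [ -1.9   5.9 -13. ] Mz [ 0.056 -0.028  0.036] mean 0.022
```

>>> {"op": "move_arm", "data": {
  "motion": [
    [[0.0002, 0, 0], [0.035, 0, 0], 0],
    [[0.0002, 0, 0], [0.035, 0, 0], 0]
  ]
}}

```text
clock: 29.18
ee_pos: [506.3, 64.0, 258.2]
tool_rot: [[-0.001, -0.472, 0.881], [0.002, 0.881, 0.472], [-1.0, 0.002, 0.0]]
contact_force: [-0.3, 5.8, -12.2]
width: 8.3
```

```bash
python3 -c "
from h import *
tq();hold(3)"
```

```text
t 29.18 z 258.2 yaw -61.82 F [ -0.3   5.8 -12.2] Mz 0.042 e6 -0.715
hold t 29.33 yaw -61.76 z 258.2 F [  0.5   6.8 -12.8] Mz [-0.004 -0.021  0.007] mean -0.006
```

>>> {"op": "move_arm", "data": {
  "motion": [
    [[0.0002, 0, 0], [0.035, 0, 0], 0],
    [[0.0002, 0, 0], [0.035, 0, 0], 0]
  ]
}}

```text
clock: 29.5
ee_pos: [506.4, 64.0, 258.0]
tool_rot: [[-0.0, -0.41, 0.912], [0.002, 0.912, 0.41], [-1.0, 0.002, 0.001]]
contact_force: [-0.2, 6.9, -11.4]
width: 7.9
```

```bash
python3 -c "
from h import *
tq();hold(2)"
```

```text
t 29.50 z 258.0 yaw -65.82 F [ -0.2   6.9 -11.4] Mz 0.095 e6 -0.716
hold t 29.60 yaw -65.83 z 257.9 F [  0.5   6.3 -12.3] Mz [0.062 0.008] mean 0.035
```

>>> {"op": "move_arm", "data": {
  "motion": [
    [[0.0002, 0, 0], [0.035, 0, 0], 0],
    [[0.0002, 0, 0], [0.035, 0, 0], 0]
  ]
}}

```text
clock: 29.77
ee_pos: [506.4, 64.1, 257.6]
tool_rot: [[0.0, -0.345, 0.939], [0.002, 0.939, 0.345], [-1.0, 0.002, 0.001]]
contact_force: [-0.7, 7.5, -11.1]
width: 8.2
```

```bash
python3 -c "
from h import *
tq();hold(2)"
```

```text
t 29.77 z 257.6 yaw -69.83 F [ -0.7   7.5 -11.1] Mz 0.096 e6 -0.713
hold t 29.87 yaw -69.83 z 257.6 F [ -0.5   7.7 -11.7] Mz [-0.015 -0.005] mean -0.010
```

>>> {"op": "move_arm", "data": {
  "motion": [
    [[0.0002, 0, 0], [0.035, 0, 0], 0],
    [[0.0002, 0, 0], [0.035, 0, 0], 0]
  ]
}}

```text
clock: 30.03
ee_pos: [506.5, 64.1, 257.4]
tool_rot: [[0.0, -0.278, 0.961], [0.002, 0.961, 0.278], [-1.0, 0.002, 0.001]]
contact_force: [0.5, 8.0, -11.0]
width: 8.1
```

```bash
python3 -c "
from h import *
tq();hold(2)"
```

```text
t 30.03 z 257.4 yaw -73.84 F [  0.5   8.  -11. ] Mz 0.060 e6 -0.715
hold t 30.13 yaw -73.84 z 257.3 F [  0.6   8.2 -11.4] Mz [ 0.04  -0.008] mean 0.016
```

>>> {"op": "move_arm", "data": {
  "motion": [
    [[0.0002, 0, 0], [0.035, 0, 0], 0],
    [[0.0002, 0, 0], [0.035, 0, 0], 0]
  ]
}}

```text
clock: 30.3
ee_pos: [506.6, 64.1, 257.1]
tool_rot: [[0.001, -0.21, 0.978], [0.002, 0.978, 0.21], [-1.0, 0.002, 0.001]]
contact_force: [0.9, 8.2, -10.6]
width: 8.3
```

```bash
python3 -c "
from h import *
tq();hold(2)"
```

```text
t 30.30 z 257.1 yaw -77.85 F [  0.9   8.2 -10.6] Mz 0.074 e6 -0.717
hold t 30.40 yaw -77.85 z 257.1 F [  0.2   7.9 -11.2] Mz [ 0.045 -0.023] mean 0.011
```

>>> {"op": "move_arm", "data": {
  "motion": [
    [[0.0002, 0, 0], [0.035, 0, 0], 0],
    [[0.0002, 0, 0], [0.035, 0, 0], 0]
  ]
}}

```text
clock: 30.57
ee_pos: [506.7, 64.1, 256.8]
tool_rot: [[0.001, -0.142, 0.99], [0.002, 0.99, 0.142], [-1.0, 0.002, 0.001]]
contact_force: [0.3, 7.1, -10.1]
width: 8.0
```

```bash
python3 -c "
from h import *
tq();hold(2)"
```

```text
t 30.57 z 256.8 yaw -81.86 F [  0.3   7.1 -10.1] Mz 0.100 e6 -0.719
hold t 30.67 yaw -81.86 z 256.8 F [  0.6   8.4 -10.2] Mz [-0.017  0.012] mean -0.003
```

>>> {"op": "move_arm", "data": {
  "motion": [
    [[0.0002, 0, 0], [0.035, 0, 0], 0],
    [[0.0002, 0, 0], [0.035, 0, 0], 0]
  ]
}}

```text
clock: 30.83
ee_pos: [506.7, 64.1, 256.5]
tool_rot: [[0.001, -0.072, 0.997], [0.002, 0.997, 0.072], [-1.0, 0.002, 0.001]]
contact_force: [0.7, 8.2, -10.3]
width: 8.0
```

```bash
python3 -c "
from h import *
tq();hold(2)"
```

```text
t 30.83 z 256.5 yaw -85.87 F [  0.7   8.2 -10.3] Mz 0.140 e6 -0.721
hold t 30.93 yaw -85.87 z 256.5 F [  0.    8.6 -10.2] Mz [ 0.039 -0.01 ] mean 0.015
```

>>> {"op": "move_arm", "data": {
  "motion": [
    [[0.0002, 0, 0], [0.035, 0, 0], 0],
    [[0.0002, 0, 0], [0.035, 0, 0], 0]
  ]
}}

```text
clock: 31.1
ee_pos: [506.8, 64.1, 256.2]
tool_rot: [[0.002, -0.002, 1.0], [0.002, 1.0, 0.002], [-1.0, 0.002, 0.002]]
contact_force: [0.8, 7.7, -9.9]
width: 7.7
```

```bash
python3 -c "
from h import *
tq();hold(2)"
```

```text
t 31.10 z 256.2 yaw -89.88 F [ 0.8  7.7 -9.9] Mz 0.098 e6 -0.723
hold t 31.20 yaw -89.88 z 256.2 F [ 0.9  8.4 -9.6] Mz [0.035 0.02 ] mean 0.028
```

>>> {"op": "move_arm", "data": {
  "motion": [
    [[0.0002, 0, 0], [0.035, 0, 0], 0],
    [[0.0002, 0, 0], [0.035, 0, 0], 0]
  ]
}}

```text
clock: 31.37
ee_pos: [506.9, 64.1, 255.9]
tool_rot: [[0.002, 0.068, 0.998], [0.002, 0.998, -0.068], [-1.0, 0.002, 0.002]]
contact_force: [0.8, 8.4, -8.8]
width: 7.8
```

```bash
python3 -c "
from h import *
tq();hold(2)"
```

```text
t 31.37 z 255.9 yaw -93.89 F [ 0.8  8.4 -8.8] Mz 0.036 e6 -0.726
hold t 31.47 yaw -93.89 z 255.9 F [ 1.8  8.3 -9.2] Mz [0.043 0.011] mean 0.027
```

>>> {"op": "move_arm", "data": {
  "motion": [
    [[0.0002, 0, 0], [0.035, 0, 0], 0],
    [[0.0002, 0, 0], [0.035, 0, 0], 0]
  ]
}}

```text
clock: 31.63
ee_pos: [507.0, 64.1, 255.6]
tool_rot: [[0.002, 0.137, 0.99], [0.002, 0.99, -0.138], [-1.0, 0.003, 0.002]]
contact_force: [1.0, 8.1, -8.0]
width: 7.6
```

```bash
python3 -c "
from h import *
tq();hold(2)"
```

```text
t 31.63 z 255.6 yaw -97.90 F [ 1.   8.1 -8. ] Mz 0.015 e6 -0.728
hold t 31.73 yaw -97.90 z 255.6 F [ 1.8  9.2 -8.7] Mz [ 0.015 -0.009] mean 0.003
```

>>> {"op": "move_arm", "data": {
  "motion": [
    [[0.0002, 0, 0], [0.035, 0, 0], 0],
    [[0.0002, 0, 0], [0.035, 0, 0], 0]
  ]
}}

```text
clock: 31.9
ee_pos: [507.1, 64.1, 255.3]
tool_rot: [[0.002, 0.206, 0.978], [0.002, 0.978, -0.206], [-1.0, 0.003, 0.002]]
contact_force: [2.2, 8.4, -8.2]
width: 7.7
```

```bash
python3 -c "
from h import *
tq();hold(2)"
```

```text
t 31.90 z 255.3 yaw -101.91 F [ 2.2  8.4 -8.2] Mz 0.073 e6 -0.730
hold t 32.00 yaw -101.92 z 255.3 F [ 1.4  8.9 -9.4] Mz [ 0.046 -0.032] mean 0.007
```

>>> {"op": "move_arm", "data": {
  "motion": [
    [[0.0002, 0, 0], [0.035, 0, 0], 0],
    [[0.0002, 0, 0], [0.035, 0, 0], 0]
  ]
}}

```text
clock: 32.17
ee_pos: [507.1, 64.1, 255.0]
tool_rot: [[0.003, 0.274, 0.962], [0.002, 0.962, -0.274], [-1.0, 0.003, 0.002]]
contact_force: [2.2, 7.8, -7.9]
width: 8.2
```

```bash
python3 -c "
from h import *
tq();hold(2)"
```

```text
t 32.17 z 255.0 yaw -105.92 F [ 2.2  7.8 -7.9] Mz 0.106 e6 -0.732
hold t 32.27 yaw -105.93 z 255.0 F [ 2.7  8.5 -8.1] Mz [ 0.102 -0.057] mean 0.023
```

>>> {"op": "move_arm", "data": {
  "motion": [
    [[0.0002, 0, 0], [0.035, 0, 0], 0],
    [[0.0001, 0, 0], [0.035, 0, 0], 0]
  ]
}}

```text
clock: 32.43
ee_pos: [507.2, 64.0, 254.8]
tool_rot: [[0.003, 0.341, 0.94], [0.002, 0.94, -0.341], [-1.0, 0.003, 0.002]]
contact_force: [3.2, 8.9, -9.0]
width: 7.9
```

```bash
python3 -c "
from h import *
tq();hold(2)"
```

```text
t 32.43 z 254.8 yaw -109.94 F [ 3.2  8.9 -9. ] Mz 0.137 e6 -0.718
hold t 32.53 yaw -109.94 z 254.8 F [ 2.2  8.3 -8.2] Mz [0.045 0.012] mean 0.029
```

>>> {"op": "move_arm", "data": {
  "motion": [
    [[0.0001, 0, 0], [0.035, 0, 0], 0],
    [[0.0001, 0, 0], [0.035, 0, 0], 0]
  ]
}}

```text
clock: 32.7
ee_pos: [507.3, 64.0, 254.7]
tool_rot: [[0.003, 0.406, 0.914], [0.002, 0.914, -0.406], [-1.0, 0.003, 0.002]]
contact_force: [3.1, 8.2, -6.7]
width: 7.8
```

```bash
python3 -c "
from h import *
tq();hold(4)"
```

```text
t 32.70 z 254.7 yaw -113.94 F [ 3.1  8.2 -6.7] Mz 0.162 e6 -0.666
hold t 32.90 yaw -113.87 z 254.7 F [ 2.8  8.1 -8.6] Mz [ 0.119  0.036  0.042 -0.017] mean 0.045
```

>>> {"op": "move_arm", "data": {
  "motion": [
    [[0.0001, 0, 0], [0.03, 0, 0], 0],
    [[0.0001, 0, 0], [0.03, 0, 0], 0]
  ]
}}

```text
clock: 33.07
ee_pos: [507.4, 64.0, 254.6]
tool_rot: [[0.004, 0.46, 0.888], [0.002, 0.888, -0.46], [-1.0, 0.003, 0.002]]
contact_force: [3.3, 7.5, -6.4]
width: 7.8
```

```bash
python3 -c "
from h import *
tq();hold(5)"
```

```text
t 33.07 z 254.6 yaw -117.36 F [ 3.3  7.5 -6.4] Mz 0.170 e6 -0.501
hold t 33.32 yaw -117.30 z 254.6 F [ 3.6  8.  -6.3] Mz [0.125 0.078 0.065 0.03  0.048] mean 0.069
```

>>> {"op": "move_arm", "data": {
  "motion": [
    [[0.0001, 0, 0], [0.03, 0, 0], 0],
    [[0.0001, 0, 0], [0.03, 0, 0], 0]
  ]
}}

```text
clock: 33.48
ee_pos: [507.5, 64.0, 254.5]
tool_rot: [[0.004, 0.512, 0.859], [0.002, 0.859, -0.512], [-1.0, 0.004, 0.002]]
contact_force: [3.2, 7.5, -7.1]
width: 7.3
```

```bash
python3 -c "
from h import *
tq();hold(6)"
```

```text
t 33.48 z 254.5 yaw -120.80 F [ 3.2  7.5 -7.1] Mz 0.247 e6 -0.443
hold t 33.78 yaw -120.74 z 254.5 F [ 3.8  7.8 -6.7] Mz [0.195 0.12  0.077 0.099 0.13  0.094] mean 0.119
```

>>> {"op": "move_arm", "data": {
  "motion": [
    [[0.0001, 0, 0], [0.025, 0, 0], 0],
    [[0, 0, 0], [0, 0, 0], 0]
  ]
}}

```text
clock: 33.95
ee_pos: [507.5, 64.0, 254.5]
tool_rot: [[0.004, 0.533, 0.846], [0.002, 0.846, -0.533], [-1.0, 0.004, 0.002]]
contact_force: [4.0, 7.7, -6.2]
width: 8.2
```

```bash
python3 -c "
from h import *
hold(6);st()"
```

```text
hold t 34.25 yaw -122.17 z 254.5 F [ 3.2  7.6 -5.9] Mz [0.136 0.15  0.175 0.139 0.154 0.178] mean 0.155
t 34.25 p [507.5  64.  254.5] jawyaw-90 -122.17 deg F [ 3.2  7.6 -5.9] M [ 1.707 -0.598  0.178] w 7.9 q6 2.00
```

>>> {"op": "move_arm", "data": {
  "motion": [
    [[0, 0, 0], [0, 0, 0], 0.4],
    [[0, 0, 0], [0, 0, 0], 0.4],
    [[-0.031, 0, 0], [0, 0, 0], 0.4],
    [[-0.031, 0, 0], [0, 0, 0], 0.4],
    [[0, 0.0348, 0.0058], [0, 0, 0], 0.4],
    [[0, 0.0348, 0.0058], [0, 0, 0], 0.4],
    [[0, 0.0348, 0.0058], [0, 0, 0], 0.4],
    [[0, 0.0348, 0.0058], [0, 0, 0], 0.4]
  ]
}}

```text
clock: 34.92
ee_pos: [601.9, 169.8, 316.7]
tool_rot: [[0.004, 0.534, 0.846], [-0.001, 0.846, -0.534], [-1.0, 0.001, 0.003]]
contact_force: [0.6, -0.5, 0.5]
width: 34.5
```

>>> {"op": "move_arm", "data": {
  "motion": [
    [[0, 0, 0], [-0.1225, 0, 0], 0.4],
    [[0, 0, 0], [-0.1225, 0, 0], 0.4],
    [[0, 0, 0], [-0.1225, 0, 0], 0.4],
    [[0, 0, 0], [-0.1225, 0, 0], 0.4],
    [[0, 0, 0], [-0.1225, 0, 0], 0.4],
    [[0, 0, 0], [-0.1225, 0, 0], 0.4],
    [[0, 0, 0], [-0.1225, 0, 0], 0.4],
    [[0, 0, 0], [-0.1225, 0, 0], 0.4]
  ]
}}

```text
clock: 35.58
ee_pos: [600.9, 168.5, 316.4]
tool_rot: [[0.003, -0.411, 0.912], [-0.001, 0.912, 0.411], [-1.0, -0.002, 0.002]]
contact_force: [-0.4, 0.7, -0.1]
width: 34.3
```

>>> {"op": "move_arm", "data": {
  "motion": [
    [[0, 0, 0], [-0.1225, 0, 0], 0.4],
    [[0, 0, 0], [-0.1225, 0, 0], 0.4],
    [[0, 0, 0], [0, 0, 0], 0.4],
    [[0, 0, 0], [0, 0, 0], 0.4]
  ]
}}

```text
clock: 35.92
ee_pos: [600.7, 168.6, 315.9]
tool_rot: [[0.002, -0.612, 0.791], [-0.0, 0.791, 0.612], [-1.0, -0.001, 0.001]]
contact_force: [0.5, 0.3, 0.2]
width: 34.2
```

```bash
python3 - <<'E'
from h import *
st(); c,im,d=cam('wrist'); wt(c,d,zmin=102)
E
```

```text
t 35.92 p [600.7 168.6 315.9] jawyaw-90 -52.26 deg F [0.5 0.3 0.2] M [-0.046 -0.009  0.044] w 34.2 q6 0.98
[110, 143, 61, 48, 1302] centre [501.6 163.7] size [30.5  9.4] long axis deg 70.9 z 107.5 108.7
[306, 251, 20, 62, 1107] centre [600.9 169.1] size [ 9.  30.5] long axis deg -51.5 z 111.2 112.3
[31, 306, 55, 33, 926] centre [506.8  64.1] size [31.8  9.7] long axis deg 57.9 z 106.9 108.1
```

>>> {"op": "move_arm", "data": {
  "motion": [
    [[0, 0, 0], [0, 0, 0], 0.4],
    [[0.0275, 0, 0], [0, 0, 0], 0.4],
    [[0.0275, 0, 0], [0, 0, 0], 0.4],
    [[0, 0, 0], [0, 0, 0], 0],
    [[0, 0, 0], [0, 0, 0], 0],
    [[0, 0, 0], [0, 0, 0], 0],
    [[0, 0, 0], [0, 0, 0], 0],
    [[0, 0, 0], [0, 0, 0], 0]
  ]
}}

```text
clock: 36.63
ee_pos: [600.2, 169.3, 259.2]
tool_rot: [[-0.001, -0.615, 0.788], [0.001, 0.788, 0.615], [-1.0, 0.002, 0.0]]
contact_force: [3.7, 4.5, -18.5]
width: 8.0
```

```bash
python3 -c "
from h import *
st()"
```

```text
t 36.63 p [600.2 169.3 259.2] jawyaw-90 -52.04 deg F [  3.7   4.5 -18.5] M [ 0.848 -0.981  0.083] w 8.0 q6 0.97
```

>>> {"op": "move_arm", "data": {
  "motion": [
    [[0.0002, 0, 0], [0.035, 0, 0], 0],
    [[0.0002, 0, 0], [0.035, 0, 0], 0],
    [[0.0002, 0, 0], [0.035, 0, 0], 0],
    [[0.0002, 0, 0], [0.035, 0, 0], 0]
  ]
}}

```text
clock: 36.97
ee_pos: [600.4, 169.4, 258.6]
tool_rot: [[-0.0, -0.498, 0.867], [0.002, 0.867, 0.498], [-1.0, 0.002, 0.001]]
contact_force: [5.6, 5.7, -17.6]
width: 7.6
```

```bash
python3 -c "
from h import *
tq()"
```

```text
t 36.97 z 258.6 yaw -60.16 F [  5.6   5.7 -17.6] Mz 0.049 e6 -0.558
```

>>> {"op": "move_arm", "data": {
  "motion": [
    [[0.0002, 0, 0], [0.035, 0, 0], 0],
    [[0.0002, 0, 0], [0.035, 0, 0], 0]
  ]
}}

```text
clock: 37.13
ee_pos: [600.5, 169.5, 258.3]
tool_rot: [[-0.0, -0.436, 0.9], [0.002, 0.9, 0.436], [-1.0, 0.002, 0.001]]
contact_force: [6.4, 5.3, -16.9]
width: 8.5
```

```bash
python3 -c "
from h import *
tq()"
```

```text
t 37.13 z 258.3 yaw -64.16 F [  6.4   5.3 -16.9] Mz 0.127 e6 -0.557
```

>>> {"op": "move_arm", "data": {
  "motion": [
    [[0, 0, 0], [0, 0, 0], 0],
    [[0.0002, 0, 0], [0.035, 0, 0], 0],
    [[0.0002, 0, 0], [0.035, 0, 0], 0]
  ]
}}

```text
clock: 37.38
ee_pos: [600.6, 169.5, 258.1]
tool_rot: [[0.0, -0.372, 0.928], [0.002, 0.928, 0.372], [-1.0, 0.002, 0.001]]
contact_force: [6.7, 5.3, -17.0]
width: 7.8
```

```bash
python3 -c "
from h import *
tq()"
```

```text
t 37.38 z 258.1 yaw -68.16 F [  6.7   5.3 -17. ] Mz 0.148 e6 -0.671
```

>>> {"op": "move_arm", "data": {
  "motion": [
    [[0, 0, 0], [0, 0, 0], 0],
    [[0.0002, 0, 0], [0.035, 0, 0], 0],
    [[0.0002, 0, 0], [0.035, 0, 0], 0]
  ]
}}

```text
clock: 37.63
ee_pos: [600.6, 169.6, 257.8]
tool_rot: [[0.001, -0.306, 0.952], [0.002, 0.952, 0.306], [-1.0, 0.002, 0.001]]
contact_force: [8.1, 6.4, -16.4]
width: 8.0
```

```bash
python3 -c "
from h import *
tq()"
```

```text
t 37.63 z 257.8 yaw -72.17 F [  8.1   6.4 -16.4] Mz 0.121 e6 -0.671
```

>>> {"op": "move_arm", "data": {
  "motion": [
    [[0, 0, 0], [0, 0, 0], 0],
    [[0.0002, 0, 0], [0.035, 0, 0], 0],
    [[0.0002, 0, 0], [0.035, 0, 0], 0]
  ]
}}

```text
clock: 37.88
ee_pos: [600.7, 169.6, 257.5]
tool_rot: [[0.001, -0.239, 0.971], [0.002, 0.971, 0.239], [-1.0, 0.002, 0.002]]
contact_force: [6.7, 6.2, -17.2]
width: 8.1
```

```bash
python3 -c "
from h import *
tq()"
```

```text
t 37.88 z 257.5 yaw -76.18 F [  6.7   6.2 -17.2] Mz 0.122 e6 -0.671
```

Very steady baseline (−0.671).

>>> {"op": "move_arm", "data": {
  "motion": [
    [[0, 0, 0], [0, 0, 0], 0],
    [[0.0002, 0, 0], [0.035, 0, 0], 0],
    [[0.0002, 0, 0], [0.035, 0, 0], 0]
  ]
}}

```text
clock: 38.13
ee_pos: [600.8, 169.6, 257.2]
tool_rot: [[0.001, -0.17, 0.985], [0.002, 0.985, 0.17], [-1.0, 0.002, 0.002]]
contact_force: [7.9, 5.9, -15.0]
width: 7.5
```

```bash
python3 -c "
from h import *
tq()"
```

```text
t 38.13 z 257.2 yaw -80.19 F [  7.9   5.9 -15. ] Mz 0.136 e6 -0.672
```

>>> {"op": "move_arm", "data": {
  "motion": [
    [[0, 0, 0], [0, 0, 0], 0],
    [[0.0002, 0, 0], [0.035, 0, 0], 0],
    [[0.0002, 0, 0], [0.035, 0, 0], 0]
  ]
}}

```text
clock: 38.38
ee_pos: [600.9, 169.6, 256.9]
tool_rot: [[0.002, -0.101, 0.995], [0.003, 0.995, 0.101], [-1.0, 0.002, 0.002]]
contact_force: [8.0, 6.5, -16.1]
width: 7.8
```

```bash
python3 -c "
from h import *
tq()"
```

```text
t 38.38 z 256.9 yaw -84.20 F [  8.    6.5 -16.1] Mz 0.154 e6 -0.673
```

>>> {"op": "move_arm", "data": {
  "motion": [
    [[0, 0, 0], [0, 0, 0], 0],
    [[0.0002, 0, 0], [0.035, 0, 0], 0],
    [[0.0002, 0, 0], [0.035, 0, 0], 0]
  ]
}}

```text
clock: 38.63
ee_pos: [601.0, 169.7, 256.6]
tool_rot: [[0.002, -0.031, 1.0], [0.003, 1.0, 0.031], [-1.0, 0.002, 0.002]]
contact_force: [8.2, 6.5, -15.8]
width: 7.8
```

```bash
python3 -c "
from h import *
tq()"
```

```text
t 38.63 z 256.6 yaw -88.21 F [  8.2   6.5 -15.8] Mz 0.091 e6 -0.674
```

>>> {"op": "move_arm", "data": {
  "motion": [
    [[0, 0, 0], [0, 0, 0], 0],
    [[0.0002, 0, 0], [0.035, 0, 0], 0],
    [[0.0002, 0, 0], [0.035, 0, 0], 0]
  ]
}}

```text
clock: 38.88
ee_pos: [601.1, 169.6, 256.4]
tool_rot: [[0.002, 0.039, 0.999], [0.003, 0.999, -0.039], [-1.0, 0.003, 0.002]]
contact_force: [9.4, 6.9, -17.3]
width: 8.0
```

```bash
python3 -c "
from h import *
tq()"
```

```text
t 38.88 z 256.4 yaw -92.23 F [  9.4   6.9 -17.3] Mz 0.065 e6 -0.674
```

>>> {"op": "move_arm", "data": {
  "motion": [
    [[0, 0, 0], [0, 0, 0], 0],
    [[0.0002, 0, 0], [0.035, 0, 0], 0],
    [[0.0002, 0, 0], [0.035, 0, 0], 0]
  ]
}}

```text
clock: 39.13
ee_pos: [601.2, 169.7, 256.1]
tool_rot: [[0.003, 0.109, 0.994], [0.003, 0.994, -0.109], [-1.0, 0.003, 0.002]]
contact_force: [9.6, 5.7, -15.2]
width: 7.8
```

```bash
python3 -c "
from h import *
tq()"
```

```text
t 39.13 z 256.1 yaw -96.23 F [  9.6   5.7 -15.2] Mz 0.064 e6 -0.675
```

>>> {"op": "move_arm", "data": {
  "motion": [
    [[0, 0, 0], [0, 0, 0], 0],
    [[0.0002, 0, 0], [0.035, 0, 0], 0],
    [[0.0002, 0, 0], [0.035, 0, 0], 0]
  ]
}}

```text
clock: 39.38
ee_pos: [601.3, 169.6, 255.8]
tool_rot: [[0.003, 0.178, 0.984], [0.003, 0.984, -0.178], [-1.0, 0.003, 0.003]]
contact_force: [9.4, 7.3, -15.7]
width: 7.6
```

```bash
python3 -c "
from h import *
tq()"
```

```text
t 39.38 z 255.8 yaw -100.25 F [  9.4   7.3 -15.7] Mz 0.132 e6 -0.677
```

>>> {"op": "move_arm", "data": {
  "motion": [
    [[0, 0, 0], [0, 0, 0], 0],
    [[0.0002, 0, 0], [0.035, 0, 0], 0],
    [[0.0002, 0, 0], [0.035, 0, 0], 0]
  ]
}}

```text
clock: 39.63
ee_pos: [601.4, 169.6, 255.5]
tool_rot: [[0.003, 0.246, 0.969], [0.003, 0.969, -0.246], [-1.0, 0.003, 0.003]]
contact_force: [11.0, 6.7, -15.0]
width: 7.5
```

```bash
python3 -c "
from h import *
tq()"
```

```text
t 39.63 z 255.5 yaw -104.26 F [ 11.    6.7 -15. ] Mz 0.136 e6 -0.678
```

>>> {"op": "move_arm", "data": {
  "motion": [
    [[0, 0, 0], [0, 0, 0], 0],
    [[0.0002, 0, 0], [0.035, 0, 0], 0],
    [[0.0002, 0, 0], [0.035, 0, 0], 0]
  ]
}}

```text
clock: 39.88
ee_pos: [601.5, 169.6, 255.2]
tool_rot: [[0.004, 0.314, 0.95], [0.003, 0.95, -0.314], [-1.0, 0.004, 0.003]]
contact_force: [10.3, 5.7, -14.9]
width: 7.4
```

```bash
python3 -c "
from h import *
tq()"
```

```text
t 39.88 z 255.2 yaw -108.27 F [ 10.3   5.7 -14.9] Mz 0.159 e6 -0.680
```

>>> {"op": "move_arm", "data": {
  "motion": [
    [[0, 0, 0], [0, 0, 0], 0],
    [[0.0001, 0, 0], [0.035, 0, 0], 0],
    [[0.0001, 0, 0], [0.035, 0, 0], 0]
  ]
}}

```text
clock: 40.13
ee_pos: [601.6, 169.6, 255.0]
tool_rot: [[0.004, 0.379, 0.925], [0.003, 0.925, -0.379], [-1.0, 0.004, 0.003]]
contact_force: [11.7, 6.1, -15.8]
width: 8.0
```

```bash
python3 -c "
from h import *
tq()"
```

```text
t 40.13 z 255.0 yaw -112.29 F [ 11.7   6.1 -15.8] Mz 0.254 e6 -0.653
```

>>> {"op": "move_arm", "data": {
  "motion": [
    [[0, 0, 0], [0, 0, 0], 0],
    [[0.0001, 0, 0], [0.035, 0, 0], 0],
    [[0.0001, 0, 0], [0.035, 0, 0], 0]
  ]
}}

```text
clock: 40.38
ee_pos: [601.7, 169.5, 254.9]
tool_rot: [[0.004, 0.443, 0.897], [0.002, 0.897, -0.443], [-1.0, 0.004, 0.003]]
contact_force: [12.0, 6.6, -15.5]
width: 8.0
```

```bash
python3 -c "
from h import *
tq();hold(4)"
```

```text
t 40.38 z 254.9 yaw -116.29 F [ 12.    6.6 -15.5] Mz 0.193 e6 -0.609
hold t 40.58 yaw -116.22 z 254.9 F [ 11.2   6.4 -15.7] Mz [ 0.118 -0.005  0.063  0.077] mean 0.063
```

>>> {"op": "move_arm", "data": {
  "motion": [
    [[0, 0, 0], [0, 0, 0], 0],
    [[0.0001, 0, 0], [0.03, 0, 0], 0],
    [[0.0001, 0, 0], [0.03, 0, 0], 0]
  ]
}}

```text
clock: 40.83
ee_pos: [601.8, 169.5, 254.8]
tool_rot: [[0.005, 0.496, 0.868], [0.002, 0.868, -0.496], [-1.0, 0.004, 0.003]]
contact_force: [12.2, 5.3, -14.1]
width: 8.1
```

```bash
python3 -c "
from h import *
tq();hold(5)"
```

```text
t 40.83 z 254.8 yaw -119.72 F [ 12.2   5.3 -14.1] Mz 0.222 e6 -0.455
hold t 41.08 yaw -119.65 z 254.8 F [ 12.5   6.3 -15.3] Mz [0.208 0.098 0.149 0.092 0.139] mean 0.137
```

>>> {"op": "move_arm", "data": {
  "motion": [
    [[0.0001, 0, 0], [0.03, 0, 0], 0],
    [[0, 0, 0], [0, 0, 0], 0]
  ]
}}

```text
clock: 41.25
ee_pos: [601.8, 169.5, 254.8]
tool_rot: [[0.005, 0.522, 0.853], [0.002, 0.853, -0.522], [-1.0, 0.005, 0.003]]
contact_force: [13.0, 6.2, -15.4]
width: 7.6
```

```bash
python3 -c "
from h import *
hold(6);st()"
```

```text
hold t 41.55 yaw -121.37 z 254.8 F [ 12.    5.5 -15.7] Mz [0.146 0.088 0.106 0.088 0.111 0.155] mean 0.116
t 41.55 p [601.8 169.5 254.8] jawyaw-90 -121.37 deg F [ 12.    5.5 -15.7] M [ 1.314 -2.373  0.155] w 7.7 q6 2.18
```

C is firm. A was seated while the lid was still tilted, so levelling the lid since then may have eased its clamping force. I'll re-grip it and check.

>>> {"op": "move_arm", "data": {
  "motion": [
    [[0, 0, 0], [0, 0, 0], 0.4],
    [[0, 0, 0], [0, 0, 0], 0.4],
    [[-0.031, 0, 0], [0, 0, 0], 0.4],
    [[-0.031, 0, 0], [0, 0, 0], 0.4],
    [[0, -0.0187, -0.0271], [0, 0, 0], 0.4],
    [[0, -0.0187, -0.0271], [0, 0, 0], 0.4],
    [[0, -0.0187, -0.0271], [0, 0, 0], 0.4]
  ]
}}

```text
clock: 42.13
ee_pos: [501.2, 163.1, 317.6]
tool_rot: [[0.003, 0.521, 0.854], [0.0, 0.854, -0.521], [-1.0, 0.002, 0.002]]
contact_force: [0.5, -0.2, 0.2]
width: 34.2
```

>>> {"op": "move_arm", "data": {
  "motion": [
    [[0, 0, 0], [-0.1, 0, 0], 0.4],
    [[0, 0, 0], [-0.1, 0, 0], 0.4],
    [[0, 0, 0], [0, 0, 0], 0.4],
    [[0, 0, 0], [0, 0, 0], 0.4]
  ]
}}

```text
clock: 42.47
ee_pos: [501.9, 163.2, 316.9]
tool_rot: [[0.002, 0.343, 0.939], [0.0, 0.939, -0.343], [-1.0, 0.001, 0.002]]
contact_force: [0.3, -0.3, -0.2]
width: 34.4
```

```bash
python3 - <<'E'
from h import *
st(); c,im,d=cam('wrist','w7.png'); w=wt(c,d,zmin=102).reshape(-1,3)
# lid flatness: fit plane to lid-top points
m=(w[:,2]>62)&(w[:,2]<80)&(w[:,0]>480)&(w[:,0]<625)&(w[:,1]>42)&(w[:,1]<192)
P=w[m]; med=np.median(P[:,2]); P=P[abs(P[:,2]-med)<4]
A=np.c_[P[:,0]-553.5,P[:,1]-116,np.ones(len(P))]; s=np.linalg.lstsq(A,P[:,2],rcond=None)[0]; print('lid plane slope mm/100mm',s[:2]*100,'z',s[2],len(P))
E
```

```text
t 42.47 p [501.9 163.2 316.9] jawyaw-90 -110.08 deg F [ 0.3 -0.3 -0.2] M [-0.053 -0.001 -0.032] w 34.4 q6 1.99
[487, 171, 38, 63, 1307] centre [600.9 169.1] size [30.1  9.9] long axis deg 58.9 z 106.8 108.1
[306, 249, 19, 59, 1029] centre [501.5 163.9] size [29.9  9. ] long axis deg 70.3 z 107.4 108.5
[532, 339, 35, 51, 955] centre [606.2  69.6] size [30.5 10.2] long axis deg 60.9 z 106.6 107.8
lid plane slope mm/100mm [-0.13296755 -0.29052094] z 67.08037800843672 37059
```

>>> {"op": "move_arm", "data": {
  "motion": [
    [[0.0295, 0, 0.0003], [0, 0, 0], 0.4],
    [[0.0285, 0, 0], [0, 0, 0], 0.4],
    [[0, 0, 0], [0, 0, 0], 0.4],
    [[0, 0, 0], [0, 0, 0], 0],
    [[0, 0, 0], [0, 0, 0], 0],
    [[0, 0, 0], [0, 0, 0], 0],
    [[0, 0, 0], [0, 0, 0], 0],
    [[0, 0, 0], [0, 0, 0], 0]
  ]
}}

```text
clock: 43.18
ee_pos: [502.2, 163.3, 259.2]
tool_rot: [[0.001, 0.34, 0.94], [0.0, 0.94, -0.34], [-1.0, 0.001, 0.001]]
contact_force: [-5.6, -0.0, 6.4]
width: 7.6
```

```bash
python3 -c "
from h import *
st()"
```

```text
t 43.18 p [502.2 163.3 259.2] jawyaw-90 -109.89 deg F [-5.6 -0.   6.4] M [0.099 1.204 0.037] w 7.6 q6 1.98
```

>>> {"op": "move_arm", "data": {
  "motion": [
    [[0, 0, 0], [0.02, 0, 0], 0],
    [[0.0001, 0, 0], [0.02, 0, 0], 0],
    [[0, 0, 0], [0, 0, 0], 0]
  ]
}}

```text
clock: 43.43
ee_pos: [502.2, 163.3, 259.1]
tool_rot: [[0.001, 0.379, 0.926], [0.0, 0.926, -0.379], [-1.0, 0.001, 0.001]]
contact_force: [-5.0, 0.6, 6.4]
width: 7.6
```

```bash
python3 -c "
from h import *
tq();hold(5)"
```

```text
t 43.43 z 259.1 yaw -112.25 F [-5.   0.6  6.4] Mz -0.013 e6 0.374
hold t 43.68 yaw -112.18 z 259.1 F [-5.2  1.1  6.6] Mz [-0.027 -0.    -0.027 -0.043 -0.024] mean -0.024
```

A has indeed gone loose (Mz≈0), so I'll snug it up again.

>>> {"op": "move_arm", "data": {
  "motion": [
    [[0.0002, 0, 0], [0.035, 0, 0], 0],
    [[0.0002, 0, 0], [0.035, 0, 0], 0]
  ]
}}

```text
clock: 43.85
ee_pos: [502.2, 163.3, 259.0]
tool_rot: [[0.002, 0.443, 0.897], [0.0, 0.897, -0.443], [-1.0, 0.001, 0.001]]
contact_force: [-6.4, -0.4, 10.4]
width: 7.5
```

```bash
python3 -c "
from h import *
tq()"
```

```text
t 43.85 z 259.0 yaw -116.27 F [-6.4 -0.4 10.4] Mz 0.257 e6 -0.619
```

>>> {"op": "move_arm", "data": {
  "motion": [
    [[0, 0, 0], [0, 0, 0], 0],
    [[0.0002, 0, 0], [0.03, 0, 0], 0],
    [[0.0001, 0, 0], [0.03, 0, 0], 0]
  ]
}}

```text
clock: 44.1
ee_pos: [502.2, 163.3, 258.9]
tool_rot: [[0.002, 0.495, 0.869], [0.0, 0.869, -0.495], [-1.0, 0.001, 0.002]]
contact_force: [-7.1, -0.5, 10.7]
width: 7.6
```

```bash
python3 -c "
from h import *
tq();hold(2)"
```

```text
t 44.10 z 258.9 yaw -119.69 F [-7.1 -0.5 10.7] Mz 0.286 e6 -0.428
hold t 44.20 yaw -119.69 z 259.0 F [-6.5 -0.4 10.6] Mz [0.178 0.129] mean 0.154
```

```bash
python3 -c "
from h import *
hold(4)"
```

```text
hold t 44.40 yaw -119.62 z 258.9 F [-6.5  0.5 10.2] Mz [0.106 0.119 0.098 0.065] mean 0.097
```

>>> {"op": "move_arm", "data": {
  "motion": [
    [[0, 0, 0], [0.02, 0, 0], 0],
    [[0, 0, 0], [0, 0, 0], 0],
    [[0, 0, 0], [0, 0, 0], 0],
    [[0, 0, 0], [0, 0, 0], 0]
  ]
}}

```text
clock: 44.73
ee_pos: [502.3, 163.3, 259.0]
tool_rot: [[0.002, 0.512, 0.859], [0.0, 0.859, -0.512], [-1.0, 0.001, 0.002]]
contact_force: [-6.8, -1.2, 10.7]
width: 7.7
```

```bash
python3 -c "
from h import *
tq();hold(3)"
```

```text
t 44.73 z 259.0 yaw -120.76 F [-6.8 -1.2 10.7] Mz 0.148 e6 0.163
hold t 44.88 yaw -120.76 z 258.9 F [-7.2 -0.2 10.2] Mz [0.183 0.128 0.247] mean 0.186
```

>>> {"op": "move_arm", "data": {
  "motion": [
    [[0, 0, 0], [0, 0, 0], 0.4],
    [[0, 0, 0], [0, 0, 0], 0.4],
    [[-0.031, 0, 0], [0, 0, 0], 0.4],
    [[-0.031, 0, 0], [0, 0, 0], 0.4],
    [[0, -0.0071, 0.0343], [0, 0, 0], 0.4],
    [[0, -0.0071, 0.0343], [0, 0, 0], 0.4],
    [[0, -0.0071, 0.0343], [0, 0, 0], 0.4],
    [[0, -0.0071, 0.0343], [0.01, 0, 0], 0.4]
  ]
}}

```text
clock: 45.55
ee_pos: [606.7, 67.3, 319.4]
tool_rot: [[0.002, 0.52, 0.854], [-0.0, 0.854, -0.52], [-1.0, 0.001, 0.002]]
contact_force: [-0.2, -0.0, -0.4]
width: 34.2
```

>>> {"op": "move_arm", "data": {
  "motion": [
    [[0, 0, 0], [0, 0, 0], 0.4],
    [[0, 0, 0], [0, 0, 0], 0.4]
  ]
}}

```text
clock: 45.72
ee_pos: [606.4, 67.1, 318.2]
tool_rot: [[-0.0, 0.522, 0.853], [0.0, 0.853, -0.522], [-1.0, -0.0, -0.0]]
contact_force: [-0.5, 0.5, -0.7]
width: 34.3
```

```bash
python3 - <<'E'
from h import *
st(); c,im,d=cam('wrist'); wt(c,d,zmin=102)
E
```

```text
t 45.72 p [606.4  67.1 318.2] jawyaw-90 -121.49 deg F [-0.5  0.5 -0.7] M [-0.025  0.041  0.014] w 34.3 q6 2.02
[177, 69, 28, 69, 1486] centre [601.6 168.8] size [29.5  9.8] long axis deg 59.7 z 107.0 108.3
[24, 196, 34, 60, 1282] centre [501.7 163.7] size [30.  11.2] long axis deg 59.7 z 107.0 108.3
[306, 245, 20, 58, 1006] centre [606.7  69.4] size [30.2  9. ] long axis deg 60.8 z 107.1 108.1
[157, 343, 19, 9, 111] centre [514.9  75. ] size [3.6 9.1] long axis deg -53.3 z 105.0 107.4
```

>>> {"op": "move_arm", "data": {
  "motion": [
    [[0, 0.002, -0.0008], [-0.028, 0, 0], 0.4],
    [[0.031, 0, 0], [0, 0, 0], 0.4],
    [[0.031, 0, 0], [0, 0, 0], 0.4],
    [[0, 0, 0], [0, 0, 0], 0],
    [[0, 0, 0], [0, 0, 0], 0],
    [[0, 0, 0], [0, 0, 0], 0],
    [[0, 0, 0], [0, 0, 0], 0],
    [[0, 0, 0], [0, 0, 0], 0]
  ]
}}

```text
clock: 46.43
ee_pos: [606.6, 70.0, 256.3]
tool_rot: [[0.003, 0.496, 0.869], [-0.003, 0.869, -0.496], [-1.0, -0.001, 0.004]]
contact_force: [17.0, -8.9, -25.9]
width: 7.9
```

```bash
python3 -c "
from h import *
st()"
```

```text
t 46.43 p [606.6  70.  256.3] jawyaw-90 -119.71 deg F [ 17.   -8.9 -25.9] M [-1.939 -3.448  0.164] w 7.9 q6 1.99
```

>>> {"op": "move_arm", "data": {
  "motion": [
    [[0, 0, 0], [0.012, 0, 0], 0],
    [[0, 0, 0], [0.012, 0, 0], 0],
    [[0, 0, 0], [0, 0, 0], 0],
    [[0, 0, 0], [0, 0, 0], 0]
  ]
}}

```text
clock: 46.77
ee_pos: [606.6, 70.0, 256.2]
tool_rot: [[0.003, 0.516, 0.856], [-0.003, 0.856, -0.516], [-1.0, -0.001, 0.004]]
contact_force: [16.5, -9.4, -27.5]
width: 7.8
```

```bash
python3 -c "
from h import *
tq();hold(3)"
```

```text
t 46.77 z 256.2 yaw -121.09 F [ 16.5  -9.4 -27.5] Mz 0.131 e6 0.194
hold t 46.92 yaw -121.09 z 256.2 F [ 16.8  -9.1 -26.2] Mz [0.145 0.087 0.133] mean 0.121
```

D holds 0.12–0.13 N·m, so it is firm. I'll release, lift clear and take a last look.

>>> {"op": "move_arm", "data": {
  "motion": [
    [[0, 0, 0], [0, 0, 0], 0.4],
    [[0, 0, 0], [0, 0, 0], 0.4],
    [[-0.035, 0, 0], [0, 0, 0], 0.4],
    [[-0.04, 0, 0], [0, 0, 0], 0.4],
    [[-0.04, 0, 0], [0, 0, 0], 0.4],
    [[0, 0, 0], [0, 0, 0], 0.4],
    [[0, 0, 0], [0, 0, 0], 0.4]
  ]
}}

```text
clock: 47.5
ee_pos: [606.0, 71.3, 377.0]
tool_rot: [[0.007, 0.515, 0.857], [-0.0, 0.857, -0.515], [-1.0, 0.003, 0.006]]
contact_force: [-0.4, 0.8, 0.7]
width: 34.4
```

```bash
python3 - <<'E'
from h import *
st(); c,im,d=cam('wrist','w9.png'); wt(c,d,zmin=102)
E
```

```text
t 47.50 p [606.   71.3 377. ] jawyaw-90 -121.03 deg F [-0.4  0.8  0.7] M [-0.008  0.007 -0.02 ] w 34.4 q6 2.02
[215, 89, 19, 53, 839] centre [601.3 169. ] size [30.   9.7] long axis deg 59.9 z 107.0 108.3
[92, 185, 22, 46, 743] centre [502.1 163.8] size [29.6 10.1] long axis deg 58.1 z 107.1 108.4
[310, 224, 14, 46, 603] centre [606.5  69.6] size [29.9  8.5] long axis deg 59.2 z 107.1 108.3
[191, 303, 17, 41, 555] centre [507.   64.2] size [29.5  9.4] long axis deg 57.9 z 107.1 108.3
```

View pics/w9.png

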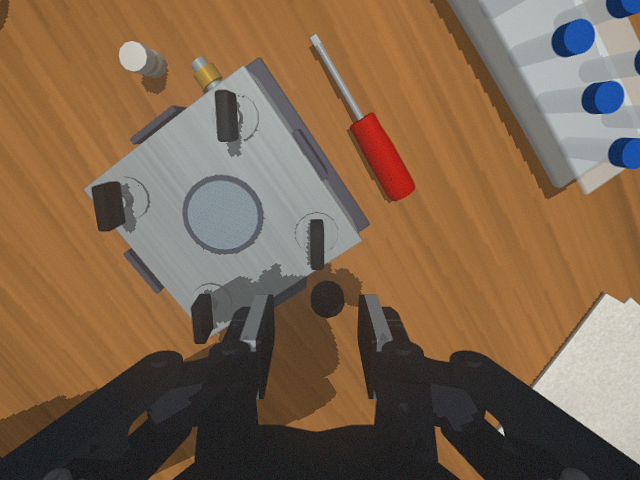

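All four wings are level (tops at z≈107.0–107.1) and parallel. The window at (223,215) is intact, and the vial (140,58), screwdriver and cap (327,299) are undisturbed.

```bash
python3 -c "
from workcell import hand_in
print(hand_in())"
```

```text
the job is handed in; nothing more can be done
None
```

The chamber is closed and handed in at about 47.5 s: all four wing screws are tightened and the lid is down level on the rim. The one departure from the order asked is that I touched up two screws after round two.

- **Round one:** each screw got about 45° clockwise, in the order A (near left), D (far right), B (near right), C (far left), so each was followed by the one diagonally opposite.
- **Round two:** same order, each turned in small steps until the torque climbed, then stopped at about 30 N estimated clamping.
- **Touch-up:** screw A had gone loose (torque near zero) when I re-gripped it, probably because the others levelled the lid after it was seated. I tightened it about 0.19 rad more. I also re-checked D, which was still firm, and that check turned it about 0.02 rad further.

**Last checks:**
- **Level:** all four wing tops are within 0.1 mm of each other, and the bars are parallel within about 2°.
- **Torque:** the last held readings were A 0.19, B 0.155, C 0.116 and D 0.12 N·m. These are noisy by about ±0.04 N·m, so clamping could be anywhere from 20 to 40 N.
- **Not re-checked:** I did not re-grip B and C after touching up A and D.
- **Surroundings:** the window looked intact in the last picture, and the vial, cap and screwdriver undisturbed. The gripper was clear with no contact force.

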